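# Rotate the kit stock: issue the oldest cartons, restock the lane, block the packing tray

### The job

First take the three orange-banded cartons, the oldest stock, from the front of the sloped lane and set them in the row in the blue packing tray, where one or two are packed already; then load all the blue-banded new cartons into the lane behind the green-banded one, which stays in the lane and must not be lifted out. Fill what room is left in the tray with foam blocks, the narrow one always and as many wide ones as still fit, so that the row cannot shift about, with everything resting on the tray's floor; leave the stopwatch and the tape roll alone.

Things in the scene. Friction and masses are not known exactly. Their poses are not given: they have to be found in the camera images.
- lane: sloped roller stock lane, fixed. Origin in the plane of the roller tops at the inner face of the front (low) stop, midway between the walls; x runs up the rollers to the back, z square to it (frame tilted 0.21 rad). Roller bed 205 mm long, 57 mm between walls 14 mm high; stop 22 mm high, back end open. The rollers run free: a carton let go on them rolls down to the stop or the next carton.
- tray: blue open packing tray, fixed; origin under its centre, x along its long side. Inside 246 (x) by 57 mm (y); floor 4 mm thick; long walls 18 mm, end walls 28 mm above the bench, 4 mm thick. Holds one row along x of five cartons or wide blocks and the narrow block, their 52 mm sides across the tray, with 18 mm to spare in all.
- amber_1_c (a point): oldest stock: brown kit carton with an orange band, 40 x 52 x 48 mm (its own x, y, z), about 90 g; this point is its centre, z points to its top; standing, grasp it across the 52 mm y sides. Starts standing in the front of the lane, x up the lane, in front of the green one.
- amber_2_c (a point): oldest stock: brown kit carton with an orange band, 40 x 52 x 48 mm (its own x, y, z), about 90 g; this point is its centre, z points to its top; standing, grasp it across the 52 mm y sides. Starts standing in the front of the lane, x up the lane, in front of the green one.
- amber_3_c (a point): oldest stock: brown kit carton with an orange band, 40 x 52 x 48 mm (its own x, y, z), about 90 g; this point is its centre, z points to its top; standing, grasp it across the 52 mm y sides. Starts standing in the front of the lane, x up the lane, in front of the green one.
- packed_1_c (a point): carton like the other orange ones, 40 x 52 x 48 mm, this point its centre, already packed at an end of the tray at the start, x along the tray; one or two of these are there.
- packed_2_c (a point): carton like the other orange ones, 40 x 52 x 48 mm, this point its centre, already packed at an end of the tray at the start, x along the tray; one or two of these are there.
- green_1_c (a point): younger stock: brown kit carton with a green band, 40 x 52 x 48 mm, about 90 g; this point is its centre, z to its top. Starts in the lane behind all the orange ones, runs to the front as they are taken and stays in the lane.
- blue_1_c (a point): new stock: brown kit carton with a blue band, 40 x 52 x 48 mm (its own x, y, z), about 90 g; this point is its centre, z points to its top; standing, grasp it across the 52 mm y sides. Starts standing on the open bench to the right of the lane; two or three of these are there.
- blue_2_c (a point): new stock: brown kit carton with a blue band, 40 x 52 x 48 mm (its own x, y, z), about 90 g; this point is its centre, z points to its top; standing, grasp it across the 52 mm y sides. Starts standing on the open bench to the right of the lane; two or three of these are there.
- blue_3_c (a point): new stock: brown kit carton with a blue band, 40 x 52 x 48 mm (its own x, y, z), about 90 g; this point is its centre, z points to its top; standing, grasp it across the 52 mm y sides. Starts standing on the open bench to the right of the lane; two or three of these are there.
- wide_block_1_c (a point): wide off-white foam blocking piece of a carton's size, 40 x 52 x 48 mm (x, y, z), about 30 g; this point is its centre. Stands on the bench to the right of the lane; always there, but needed only if the tray has room for it.
- wide_block_2_c (a point): wide off-white foam blocking piece of a carton's size, 40 x 52 x 48 mm (x, y, z), about 30 g; this point is its centre. Stands on the bench to the right of the lane; always there, but needed only if the tray has room for it.
- narrow_block_c (a point): narrow off-white foam blocking piece, 28 x 52 x 48 mm (x, y, z), about 30 g; this point is its centre. Stands on the bench to the right of the lane; grasp it across the 52 mm y sides.
- stopwatch: black stopwatch, 63 x 58 x 17 mm, lying between lane and tray near the bench's front edge; origin under its middle. Bystander.
- tape_masking: roll of masking tape, 84 mm across, 25 mm high, to the left of the tray; origin under its middle. Bystander.

How it is judged:
On the way, in this order (a step that is already met when the one before it is completed fails the run):
1. the three orange-banded cartons from the lane are in the packing tray (x of amber_1_c in the frame of tray between -0.124 and 0.124 m and y of amber_1_c in the frame of tray between -0.012 and 0.012 m and z of amber_1_c in the frame of tray between 0.015 and 0.037 m and x of amber_2_c in the frame of tray between -0.124 and 0.124 m and y of amber_2_c in the frame of tray between -0.012 and 0.012 m and z of amber_2_c in the frame of tray between 0.015 and 0.037 m and x of amber_3_c in the frame of tray between -0.124 and 0.124 m and y of amber_3_c in the frame of tray between -0.012 and 0.012 m and z of amber_3_c in the frame of tray between 0.015 and 0.037 m), for 0.2 s.
2. all blue-banded cartons are in the lane behind the green-banded one (x of blue_1_c in the frame of lane between 0.01 and 0.19 m and y of blue_1_c in the frame of lane between -0.012 and 0.012 m and z of blue_1_c in the frame of lane between 0.015 and 0.034 m and x of each of blue_1_c, blue_2_c, blue_3_c in the frame of green_1_c above 0.03 m and x of blue_2_c in the frame of lane between 0.01 and 0.19 m and y of blue_2_c in the frame of lane between -0.012 and 0.012 m and z of blue_2_c in the frame of lane between 0.015 and 0.034 m and x of blue_3_c in the frame of lane between 0.01 and 0.19 m and y of blue_3_c in the frame of lane between -0.012 and 0.012 m and z of blue_3_c in the frame of lane between 0.015 and 0.034 m), for 0.2 s.
At the end, for the whole second after the job is handed in: In the tray on its floor, centres within 124 mm of its middle along it, 12 mm across, under 37 mm high: all orange cartons, the narrow block, and wide blocks to make five with the cartons. On the lane's rollers, 12 mm from its middle line: green within 30 mm of the stop, blues 30 mm behind it (all of step 1 and all of step 2 and x of green_1_c in the frame of lane between 0.01 and 0.19 m and y of green_1_c in the frame of lane between -0.012 and 0.012 m and z of green_1_c in the frame of lane between 0.015 and 0.034 m and x of green_1_c in the frame of lane below 0.03 m and x of narrow_block_c in the frame of tray between -0.124 and 0.124 m and y of narrow_block_c in the frame of tray between -0.012 and 0.012 m and z of narrow_block_c in the frame of tray between 0.015 and 0.037 m and (horizontal distance between packed_1_c and tray below 0.124 m or (x of wide_block_1_c in the frame of tray between -0.124 and 0.124 m and y of wide_block_1_c in the frame of tray between -0.012 and 0.012 m and z of wide_block_1_c in the frame of tray between 0.015 and 0.037 m) or (x of wide_block_2_c in the frame of tray between -0.124 and 0.124 m and y of wide_block_2_c in the frame of tray between -0.012 and 0.012 m and z of wide_block_2_c in the frame of tray between 0.015 and 0.037 m)) and (horizontal distance between packed_2_c and tray below 0.124 m or (x of wide_block_1_c in the frame of tray between -0.124 and 0.124 m and y of wide_block_1_c in the frame of tray between -0.012 and 0.012 m and z of wide_block_1_c in the frame of tray between 0.015 and 0.037 m) or (x of wide_block_2_c in the frame of tray between -0.124 and 0.124 m and y of wide_block_2_c in the frame of tray between -0.012 and 0.012 m and z of wide_block_2_c in the frame of tray between 0.015 and 0.037 m)) and x of packed_1_c in the frame of tray between -0.124 and 0.124 m and y of packed_1_c in the frame of tray between -0.012 and 0.012 m and z of packed_1_c in the frame of tray between 0.015 and 0.037 m and x of packed_2_c in the frame of tray between -0.124 and 0.124 m and y of packed_2_c in the frame of tray between -0.012 and 0.012 m and z of packed_2_c in the frame of tray between 0.015 and 0.037 m); the robot touches nothing.
It fails at once if the green-banded carton is lifted out of the lane (z of green_1_c in the frame of lane above 0.06 m).
It fails at once if the stopwatch is moved (distance of stopwatch from where it was at the start of the episode above 0.03 m).
It fails at once if the tape masking is moved (distance of tape_masking from where it was at the start of the episode above 0.03 m).
Of packed_1, packed_2 only 1 to 2 are there at a start; the rules pass over those that are not, and their reading is None.
Of blue_1, blue_2, blue_3 only 2 to 3 are there at a start; the rules pass over those that are not, and their reading is None.
At some moment in a run one of blue_1, blue_2, blue_3, wide_block_1, wide_block_2 may be knocked a few centimetres aside while the robot is not near it.
It also fails if it takes over 210 s, if anything falls off the work surface, if the arm or the gripper's body presses on something with over 40 N, if the wrist force passes 120 N, or if a joint passes its speed limit or range.

### The arm

A 7-joint arm with a two-finger parallel gripper is mounted at the origin on a cart in front of the work surface, level with it; the furniture and walls round the work are solid. World frame = base frame: x ahead of the robot, y to its left, z up, the work surface at z = 0. Lengths are in m, angles in rad, forces in N, time in s.
With the tool pointing down it reaches from about 0.35 to 0.9 m from the base axis. Payload 19.9 kg.
Tool frame: the origin (TCP) lies at the very end of the fingers, on their centre line; the grasp point (between the pads) lies robot.hold_point_z behind it (robot.hold_point_z is the distance from the TCP to the grasp point, in m); z points along the fingers, y is the line along which they close (so a half turn about z gives the same grasp; the last joint's range is limited). The gripper opens to 85 mm and grips with 20 to 120 N. Pads are 22 mm wide; open, the fingers measure 114 mm over their backs; the gripper's body (76 mm by 85 mm) begins 54 mm behind the grasp point. The pads swing forward as they close: fully open they stand 13 mm farther back than shut.
Start: joints at [-1.177, 0.417, -0.01, 1.614, 0.005, 1.111, -0.053], TCP at [0.263, 0.567, 0.231] pointing down, gripper open.
Joint ranges: [-2.81, 2.81], [-0.39, 2.02], [-1.27, 1.25], [0.06, 2.57], [-1.19, 4.33], [0.19, 2], [-2.82, 2.82]. Speed limits (rad/s): [1.89, 1.89, 2.39, 2.39, 3.01, 3.01, 3.01].

### API

Orientations are given as [roll, pitch, yaw] about the fixed x, y, z axes, in that order (R = Rz(yaw) Ry(pitch) Rx(roll)).
In Python, from workcell import robot gives the robot as it stands.
- The arm moves only by the tool arm_command, never from a script. Its argument "commands" is a list that holds one entry, the list of rows, each a list of 6 numbers: the shift along the world's x, y, z in mm, then the turn, a rotation vector about the world's x, y, z in rad. In form: [[[tx, ty, tz, wx, wy, wz], ...]]. A call has 1 to 20 rows; each row is the pose to reach, as a shift and turn from the pose commanded when the call began; what a row does not reach only later rows make up. A row lasts 1/8 s, in which the tool goes at most 62.5 mm and 10.7 degrees, less where a joint would pass 70% of its speed; a pose out of reach is approached as far as the arm can. A call with a gripper value outside its range is refused whole. "grip" is the opening, from 0 (shut) to 1 (fully open), set as the call begins (left out, the last holds). The fingers move at their own pace and stop on an object; "newtons" is the grip in N (left out, the last holds). Time passes only in rows, so rows that repeat a pose let the fingers close. It gives the time, the measured TCP pose, the force, the opening and the grip force at its end, in the units of the state.
- robot.sense(): the state, without advancing time (a new reading comes with each control period).
- robot.grab_frame(name): name is "scene" or "side" or "wrist"; returns a dict with "frame" (420x560x3 uint8, red, green, blue), "K" (3x3 intrinsics, pixels), "view" (4x4, takes a point from world to camera coordinates); the wrist camera has in their place "mount" (4x4, takes a point from camera to tool coordinates, whose origin is the TCP and whose axes are the flange's). Camera axes: x right, y up, looking along -z (the intrinsics and any distortion apply to the point x, -y, -z); pixel columns grow to the right and rows downward; lengths in m; the calibration is good to about 2 mm. A picture is of the moment at which its call begins: read the wrist's pose just before it. There is no depth.
- robot.sign_off(): hands the job in; it is judged then, once.
The state is a dict: "t": time; "joint_positions": joint angles; "dq": joint speeds; "joint_torque": joint torques, N m; "ee_pos": TCP position; "tool_rot": TCP orientation; "force": force on the tool from outside, world axes, zero at the start; "moment": the same for the moment, N m; "grip_width": opening from 0.0 (shut) to 1.0 (fully open); "grasp_force": force on a finger pad.
Only numpy, scipy, OpenCV 4.12 (cv2) and the standard library are available. Lean on these libraries where they do the work, as an engineer would, in place of code of your own. Each camera call takes 0.05 s, during which the arm holds its last target. There are 200 camera calls.

## Working session

There is one attempt and no reset: what is moved stays moved. The work goes in short steps, Python scripts to look and compute and a tool call to move; the robot and the scene stay as the last step left them, time stands still between calls to the robot, and variables do not carry over. Pictures are saved under pics/ and viewed, at most 16 in all, crops included, and the job is handed in when it is done.

Besides the shell and the picture viewer there is one more tool, called after "Request:" by a JSON object that holds its "api" and its "payload", one argument or row to a line. arm_command: Moves the arm, as the interface text tells. Its arguments: {"type":"object","properties":{"commands":{"type":"array","items":{"type":"array","items":{"type":"array","items":{"type":"number"}}}},"grip":{"type":"number"},"newtons":{"type":"number"}},"required":["commands"]}

```bash
mkdir -p pics; ls; cat > h.py <<'E'
import numpy as np,cv2
from workcell import robot
from scipy.spatial.transform import Rotation as R
def shot(n,fn):
    s=robot.sense(); f=robot.grab_frame(n)
    cv2.imwrite(f'pics/{fn}.png',f['frame'][:,:,::-1])
    if 'view' in f: C2W=np.linalg.inv(f['view'])
    else:
        T=np.eye(4);T[:3,:3]=R.from_euler('xyz',s['tool_rot']).as_matrix() if np.size(s['tool_rot'])==3 else np.array(s['tool_rot']);T[:3,3]=s['ee_pos']
        C2W=T@f['mount']
    np.savez(f'pics/{fn}.npz',K=f['K'],T=C2W); return f,C2W
def px(fn,u,v,z):
    d=np.load(f'pics/{fn}.npz');K,T=d['K'],d['T']
    r=np.linalg.inv(K)@[u,v,1]; r=T[:3,:3]@[r[0],-r[1],-r[2]]; o=T[:3,3]
    return (o+r*(z-o[2])/r[2])
def proj(fn,p):
    d=np.load(f'pics/{fn}.npz');K,T=d['K'],d['T']
    c=np.linalg.inv(T)@np.append(p,1); q=K@[c[0],-c[1],-c[2]]; return q[:2]/q[2]
E
python3 - <<'E'
from h import *
print(robot.sense(), robot.hold_point_z)
for n in ['scene','side','wrist']:
    f,T=shot(n,n+'0'); print(n,[k for k in f],T.round(3).tolist(),f['K'].round(1).tolist())
a=cv2.imread('pics/scene0.png');b=cv2.imread('pics/side0.png');
cv2.imwrite('pics/s0.png',cv2.resize(a,(800,600)));cv2.imwrite('pics/d0.png',cv2.resize(b,(800,600)))
E
```

```text
pics
{'t': 0.0, 'joint_positions': array([-1.17747458,  0.41797123, -0.01031199,  1.61416732,  0.00473226,
        1.11070803, -0.05300499]), 'dq': array([-1.22269604e-04, -1.81780143e-04, -8.12860521e-05, -4.83829851e-04,
       -9.98640123e-04, -1.21522814e-03, -6.73173402e-05]), 'joint_torque': array([ 2.56718879e-03, -8.64425325e+01,  6.80656023e-01, -4.34878349e+01,
        1.93184969e-02,  7.71053019e-03, -1.90932684e-05]), 'ee_pos': array([0.26314717, 0.56651989, 0.23066484]), 'tool_rot': array([-3.14036729e+00,  1.17013234e-04,  2.70679676e+00]), 'force': array([-0.25922092, -0.35589451, -0.78032286]), 'moment': array([-0.01945202, -0.05819198,  0.02838222]), 'grasp_force': 0.0, 'grip_width': 1.000720896371258} 0.0187
scene ['frame', 'K', 'view'] [[-0.503, 0.517, -0.692, -0.32], [-0.864, -0.295, 0.408, 0.548], [0.006, 0.803, 0.596, 0.807], [0.0, 0.0, 0.0, 1.0]] [[397.9, 0.0, 276.7], [0.0, 397.9, 208.9], [0.0, 0.0, 1.0]]
side ['frame', 'K', 'view'] [[1.0, 0.016, 0.02, 0.539], [0.009, 0.495, -0.869, -1.22], [-0.024, 0.869, 0.495, 0.786], [0.0, 0.0, 0.0, 1.0]] [[493.0, 0.0, 283.9], [0.0, 493.0, 205.6], [0.0, 0.0, 1.0]]
wrist ['frame', 'K', 'mount'] [[0.421, -0.874, -0.242, 0.201], [0.907, 0.405, 0.115, 0.595], [-0.002, -0.267, 0.964, 0.373], [0.0, 0.0, 0.0, 1.0]] [[342.3, 0.0, 279.4], [0.0, 342.3, 207.6], [0.0, 0.0, 1.0]]
```

View pics/s0.png

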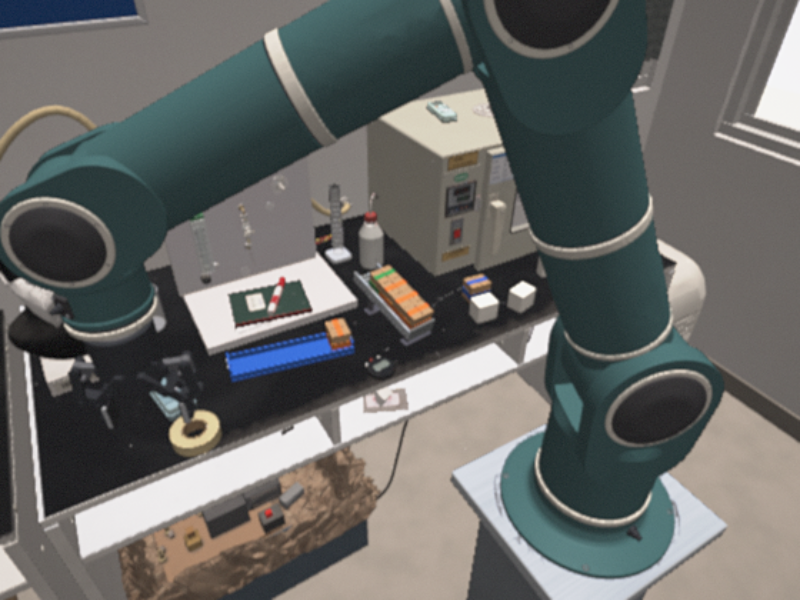

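View pics/d0.png

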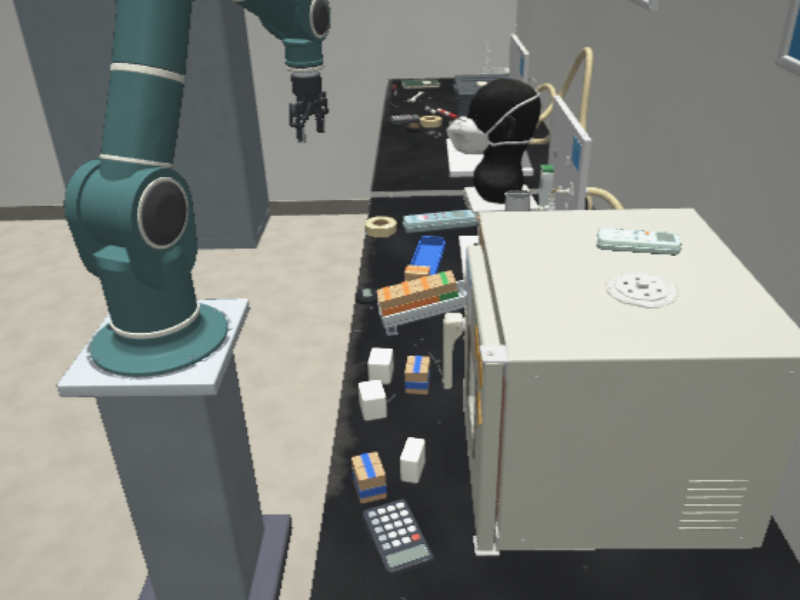

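Scene: the tray sits at about (290,355) with one packed carton at its right end, and the lane is at (400,300). Side: two blue cartons at (418,375) and (369,477). White blocks at (380,365), (372,400) and (413,460). Next, enlarged crops.

```bash
python3 - <<'E'
import cv2
a=cv2.imread('pics/scene0.png');b=cv2.imread('pics/side0.png')
cv2.imwrite('pics/s1.png',cv2.resize(a[175:285,150:310],(800,550),interpolation=cv2.INTER_CUBIC))   # x5
cv2.imwrite('pics/d1.png',cv2.resize(b[150:360,210:350],(560,840),interpolation=cv2.INTER_CUBIC)[:600]) # x4
cv2.imwrite('pics/d2.png',cv2.resize(b[235:360,235:325],(540,750),interpolation=cv2.INTER_CUBIC)[:600])
c=cv2.resize(b[235:360,235:325],(432,600),interpolation=cv2.INTER_CUBIC) #x4.8
cv2.imwrite('pics/d2.png',c)
cv2.imwrite('pics/d1.png',cv2.resize(b[155:240,235:345],(770,595),interpolation=cv2.INTER_CUBIC)) # x7
E
```

```text
(no output)
```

View pics/s1.png

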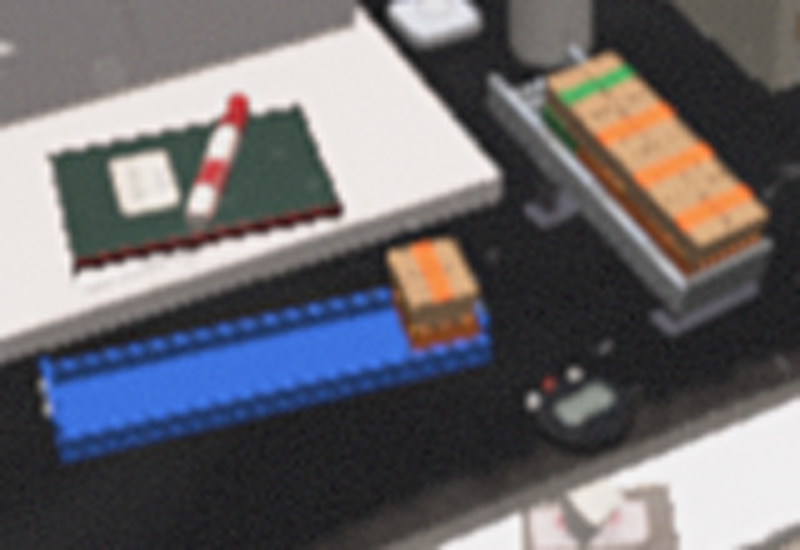

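View pics/d1.png

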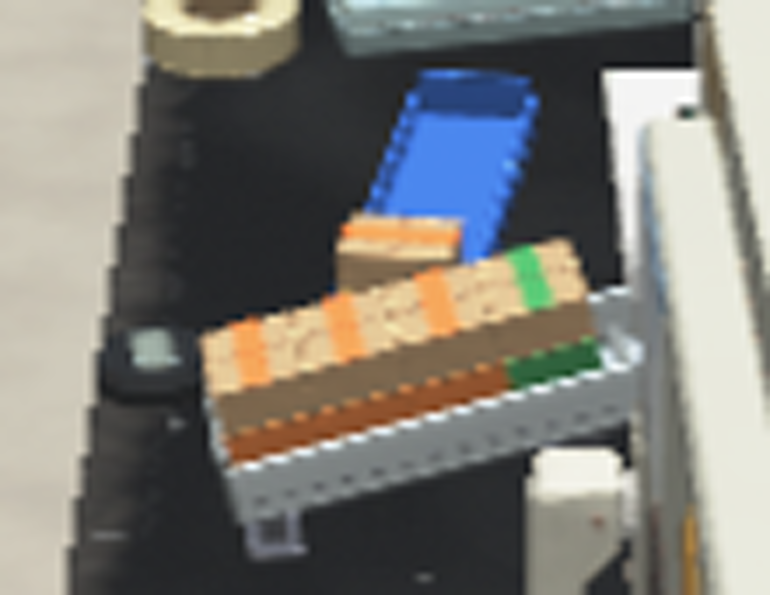

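View pics/d2.png

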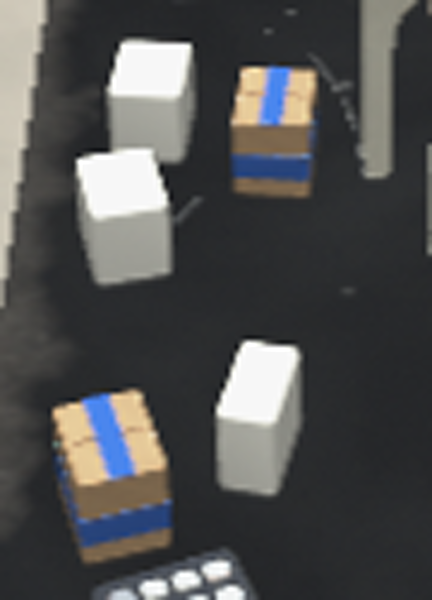

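```bash
cat >> h.py <<'E'
def tri(fa,a,fb,b):
    A=[];B=[]
    for f,(u,v) in ((fa,a),(fb,b)):
        d=np.load(f'pics/{f}.npz');K,T=d['K'],d['T'];r=np.linalg.inv(K)@[u,v,1];r=T[:3,:3]@[r[0],-r[1],-r[2]];r/=np.linalg.norm(r)
        P=np.eye(3)-np.outer(r,r);A.append(P);B.append(P@T[:3,3])
    x=np.linalg.lstsq(np.vstack(A),np.hstack(B),rcond=None)[0]; return x
E
python3 - <<'E'
from h import *
np.set_printoptions(precision=4,suppress=True)
s=lambda u,v:(150+u/5,175+v/5); d1=lambda u,v:(235+u/7,155+v/7); d2=lambda u,v:(235+u/4.8,235+v/4.8)
for n,a,b in [('fr',(767,215),(218,400)),('fl',(695,250),(200,335)),('br',(612,52),(595,305)),('bl',(550,85),(570,240))]:
    p=tri('scene0',s(*a),'side0',d1(*b)); print('lane',n,p, proj('scene0',p)-s(*a),proj('side0',p)-d1(*b))
print('tray scene top rims z.018'); 
for n,a,z in [('corner near-left end top',(45,360),.028),('near right',(490,322),.028),('front left',(62,440),.018),('packed top',(390,252),.052),('',(458,240),.052),('',(478,285),.052),('',(410,305),.052)]: print(n,px('scene0',*s(*a),z))
print('packed side',[px('side0',*d1(*q),.052) for q in [(355,213),(462,218),(458,257),(338,252)]])
print('tray far end',[px('side0',*d1(*q),.028) for q in [(420,72),(540,95)]])
for n,qs in [('w1',[(120,40),(192,45),(185,100),(110,95)]),('w2',[(75,160),(152,150),(170,205),(90,218)]),('narrow',[(246,340),(300,348),(275,410),(218,402)]),('blA',[(240,68),(315,68),(316,128),(232,126)]),('blB',[(52,410),(138,390),(170,468),(75,492)])]:
    P=np.array([px('side0',*d2(*q),.048) for q in qs]); c=P.mean(0); print(n,c[:2],'sides',np.linalg.norm(np.roll(P,-1,0)-P,axis=1),'dir01',np.degrees(np.arctan2(*(P[1]-P[0]+P[2]-P[3])[[1,0]])),'dir12',np.degrees(np.arctan2(*(P[2]-P[1]+P[3]-P[0])[[1,0]])))
E
```

```text
lane fr [ 0.4583 -0.0022  0.0711] [-0.463  -0.4764] [-0.5276  0.4586]
lane fl [0.4493 0.0534 0.0714] [-0.1932 -0.2037] [-0.2081  0.1856]
lane br [0.6143 0.0152 0.1042] [-0.0703 -0.09  ] [-0.0863  0.0957]
lane bl [0.6048 0.0676 0.1044] [-0.6132 -0.797 ] [-0.7143  0.8041]
tray scene top rims z.018
corner near-left end top [0.5944 0.4054 0.028 ]
near right [0.4961 0.1661 0.028 ]
front left [0.5358 0.4152 0.018 ]
packed top [0.5582 0.201  0.052 ]
 [0.5483 0.1603 0.052 ]
 [0.5041 0.1689 0.052 ]
 [0.5075 0.2115 0.052 ]
packed side [array([0.5143, 0.2023, 0.052 ]), array([0.5638, 0.1954, 0.052 ]), array([0.5611, 0.1572, 0.052 ]), array([0.5068, 0.164 , 0.052 ])]
tray far end [array([0.5463, 0.4066, 0.028 ]), array([0.6072, 0.3763, 0.028 ])]
w1 [ 0.4662 -0.1539] sides [0.0407 0.0523 0.0409 0.0527] dir01 -8.18890784950359 dir12 -92.82260422477452
w2 [ 0.4548 -0.2544] sides [0.0403 0.0474 0.0408 0.0493] dir01 12.276335503770005 dir12 -77.08360435041783
narrow [ 0.5251 -0.3984] sides [0.0257 0.0426 0.0262 0.0431] dir01 -12.880105983699112 dir12 -106.40604771175778
blA [ 0.5337 -0.1813] sides [0.0409 0.0551 0.0442 0.0535] dir01 -2.6163317873183676 dir12 -92.3545307787297
blB [ 0.4583 -0.4389] sides [0.04   0.052  0.0427 0.0526] dir01 18.361431652942592 dir12 -73.39449264569188
```

Measured results:

| Item | Position / orientation |
|---|---|
| Lane | yaw about 6.5°, front top edge about (0.454, 0.026, 0.071) |
| Tray | centre about (0.555, 0.283), yaw about 78° |
| Stock | one packed carton, two blues; carton sizes match the given ones |

I'll move above the tray for a wrist view.

Request:
{"api": "arm_command", "payload": {
  "commands": [
    [[290,-285,0,0,0,-1.35],[290,-285,0,0,0,-1.35],[290,-285,0,0,0,-1.35],[290,-285,0,0,0,-1.35],[290,-285,0,0,0,-1.35],[290,-285,0,0,0,-1.35],[290,-285,0,0,0,-1.35],[290,-285,0,0,0,-1.35],[290,-285,0,0,0,-1.35],[290,-285,0,0,0,-1.35],[290,-285,0,0,0,-1.35]]
  ],
  "grip": 1,
  "newtons": 30
}}

```text
t: 1.52
ee_pos: [0.5528, 0.2825, 0.2313]
tool_rot: [-3.141, -0.0, 1.359]
force: [-0.4, 0.2, -0.3]
grip_width: 1.001
grasp_force: 0.0
```

```bash
python3 - <<'E'
from h import *
s=robot.sense();print(s['t'],s['ee_pos'],s['tool_rot'],s['joint_positions'])
shot('wrist','w1'); a=cv2.imread('pics/w1.png');cv2.imwrite('pics/w1b.png',cv2.resize(a,(800,600),interpolation=cv2.INTER_CUBIC))
E
```

```text
1.525 [0.55278283 0.2825278  0.23131171] [-3.14134302e+00 -2.11409841e-04  1.35884758e+00] [-0.8089045   0.42946285  0.38363544  1.63552937 -0.17518608  1.11069352
 -0.59068787]
```

View pics/w1b.png

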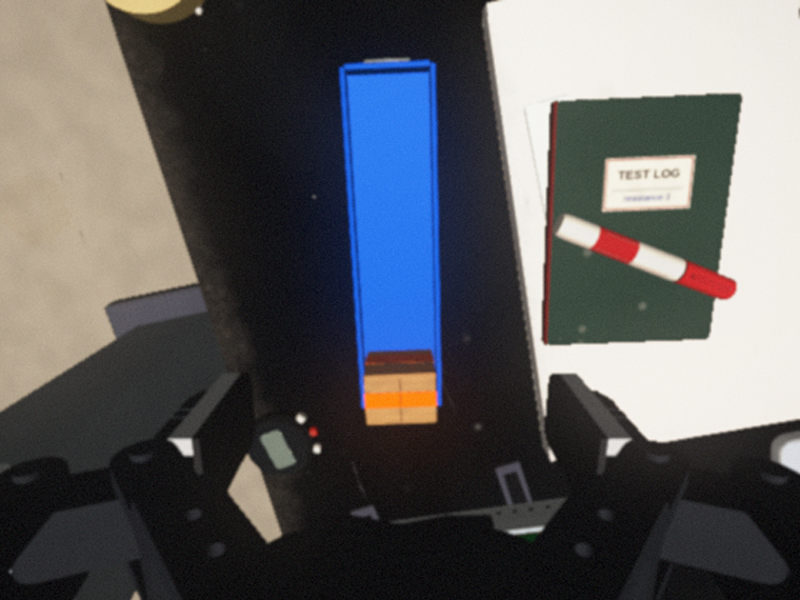

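Wrist view (800x600 scale): the tray's far-end rim corners are at (340,67) and (437,62). The packed carton's top corners are at (364,374), (436,372), (438,424) and (366,426). The tray is slightly rotated from the tool.

```bash
python3 - <<'E'
from h import *
np.set_printoptions(precision=4,suppress=True)
q=lambda u,v,z:px('w1',u*.7,v*.7,z)
P=np.array([q(364,374,.052),q(436,372,.052),q(438,424,.052),q(366,426,.052)]);print('packed',P.mean(0),np.linalg.norm(np.roll(P,-1,0)-P,axis=1),np.degrees(np.arctan2(*(P[0]-P[3]+P[1]-P[2])[[1,0]])))
A,B=q(340,67,.028),q(437,62,.028);print('far rim',A,B,np.linalg.norm(A-B))
# long wall outer top edges, z=.018
L1,L2=q(343,90,.018),q(358,395,.018);R1,R2=q(437,90,.018),q(441,400,.018)
for a,b in((L1,L2),(R1,R2)):print(a,b,np.degrees(np.arctan2(*(a-b)[[1,0]])))
f=[q(350,80,.004),q(432,75,.004),q(364,350,.004),q(438,350,.004)];print('floor',*f)
a=cv2.imread('pics/w1.png');cv2.imwrite('pics/w1c.png',cv2.resize(a[30:310,225:325],(286,800)).copy()[:600])
c1=cv2.resize(a[35:85,220:325],None,fx=5.5,fy=5.5,interpolation=cv2.INTER_CUBIC);c2=cv2.resize(a[240:300,220:325],None,fx=5.5,fy=5.5,interpolation=cv2.INTER_CUBIC)
o=np.vstack([c1,c2])[:600];print(o.shape);cv2.imwrite('pics/w1c.png',o)
E
```

```text
packed [0.5324 0.1845 0.052 ] [0.0514 0.0415 0.053  0.0416] 79.90047737423107
far rim [0.541 0.413 0.028] [0.603  0.4026 0.028 ] 0.06287228268498113
[0.5387 0.4006 0.018 ] [0.496  0.1783 0.018 ] 79.11222826374278
[0.6007 0.3872 0.018 ] [0.56  0.16  0.018] 79.83271299776385
floor [0.544  0.4079 0.004 ] [0.6005 0.399  0.004 ] [0.5072 0.2095 0.004 ] [0.5657 0.1969 0.004 ]
(600, 578, 3)
```

View pics/w1c.png

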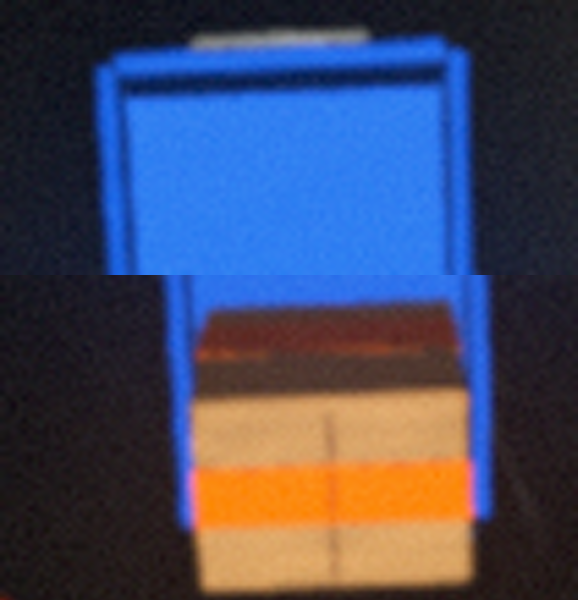

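```bash
python3 - <<'E'
from h import *
np.set_printoptions(precision=4,suppress=True)
t=lambda u,v,z:px('w1',220+u/5.5,35+v/5.5,z); b=lambda u,v,z:px('w1',220+u/5.5,240+(v-275)/5.5,z)
ang=lambda d:np.degrees(np.arctan2(d[1],d[0]))
LF,LN,RF,RN=t(97,66,.018),b(182,525,.018),t(469,50,.018),b(490,515,.018)
print('walls',LF,LN,RF,RN,ang(LF-LN),ang(RF-RN),'len',np.linalg.norm(LF-LN),np.linalg.norm(RF-RN),'wid',np.linalg.norm(LF-RF),np.linalg.norm(LN-RN)); print('c',(LF+LN+RF+RN)/4)
E1,E2=t(115,52,.028),t(445,40,.028);print('end outer mid',(E1+E2)/2)
f1,f2=t(125,97,.004),t(443,85,.004);print('floor far mid',(f1+f2)/2,np.linalg.norm(f1-f2))
P=np.array([b(192,395,.052),b(466,390,.052),b(474,582,.052),b(202,590,.052)]);print('packed',P.mean(0),ang(P[0]+P[1]-P[2]-P[3]))
E
```

```text
walls [0.5399 0.4148 0.018 ] [0.4961 0.1666 0.018 ] [0.6033 0.4038 0.018 ] [0.5596 0.1554 0.018 ] 80.01162274870707 80.00511928625184 len 0.2520261943353294 0.25220959765502926 wid 0.0644370971320155 0.06440845941550798
c [0.5497 0.2852 0.018 ]
end outer mid [0.5714 0.4095 0.028 ]
floor far mid [0.5708 0.4063 0.004 ] 0.057490665854256384
packed [0.5324 0.185  0.052 ] 80.30776407125701
```

The tray fits its given sizes well: centre (0.5497, 0.2852), yaw 80.0°. The packed carton is at −0.102 along it. Now to the lane.

```bash
cat >> h.py <<'E'
TR=R.from_euler('z',80,degrees=True); TO=np.array([.5497,.2852,0])
def laneR(yaw): return R.from_euler('z',yaw)*R.from_euler('y',-.21)
def delta(pos,Rf):
    """pos world TCP target, Rf frame whose x = tool x, z = -tool z"""
    s=robot.sense(); Rc=R.from_euler('xyz',s['tool_rot']); Rt=Rf*R.from_euler('x',np.pi)
    print((1000*(np.array(pos)-s['ee_pos'])).round(1),(Rt*Rc.inv()).as_rotvec().round(4),'t',s['t'])
E
python3 - <<'E'
from h import *
L=laneR(np.radians(6.5));O=np.array([.4638,.0267,.0242])
delta(O+L.apply([.05,0,.16]),L)
E
```

```text
[ -73.6 -253.9  -40.2] [ 0.1502 -0.1662 -1.2401] t 1.575
```

Request:
{"api": "arm_command", "payload": {
  "commands": [
    [[-73.6,-253.9,-10,0.15,-0.166,-1.24],[-73.6,-253.9,-40,0.15,-0.166,-1.24],[-73.6,-253.9,-40,0.15,-0.166,-1.24],[-73.6,-253.9,-40,0.15,-0.166,-1.24],[-73.6,-253.9,-40,0.15,-0.166,-1.24],[-73.6,-253.9,-40,0.15,-0.166,-1.24],[-73.6,-253.9,-40,0.15,-0.166,-1.24],[-73.6,-253.9,-40,0.15,-0.166,-1.24],[-73.6,-253.9,-40,0.15,-0.166,-1.24],[-73.6,-253.9,-40,0.15,-0.166,-1.24],[-73.6,-253.9,-40,0.15,-0.166,-1.24]]
  ]
}}

```text
t: 2.95
ee_pos: [0.4797, 0.0278, 0.1912]
tool_rot: [3.141, -0.209, 0.113]
force: [0.1, 0.5, -0.1]
grip_width: 0.999
grasp_force: 0.0
```

```bash
python3 - <<'E'
from h import *
s=robot.sense();print(s['t'],s['ee_pos'],s['tool_rot'],s['joint_positions'])
shot('wrist','w2'); a=cv2.imread('pics/w2.png');cv2.imwrite('pics/w2b.png',cv2.resize(a,(800,600),interpolation=cv2.INTER_CUBIC))
E
```

```text
2.95 [0.4797252  0.02781511 0.19122488] [ 3.14143872 -0.20938158  0.11287778] [-0.78109772  0.11340417  0.70487048  2.16943096 -0.12524604  0.6795423
 -1.45570989]
```

View pics/w2b.png

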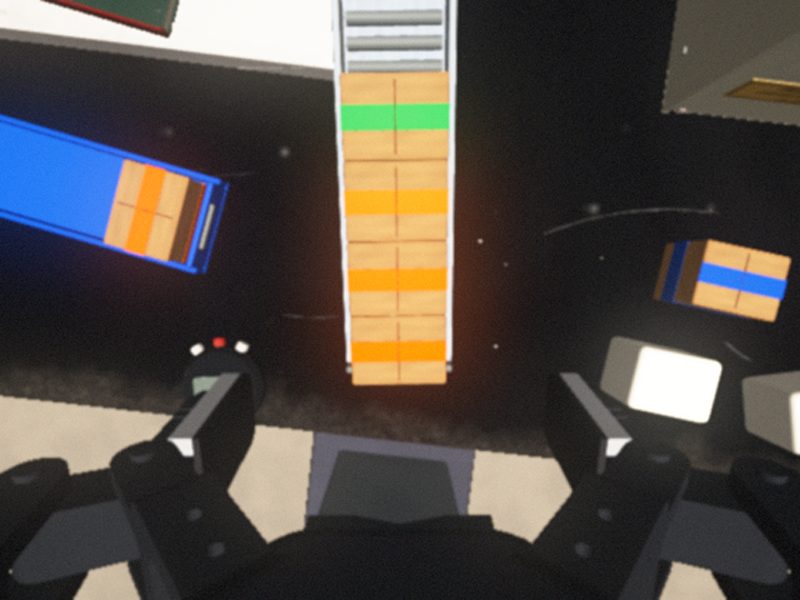

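Wrist view: the lane is nearly aligned with the tool. The row's top corners are at (352,384), (447,383), (340,73) and (448,72). Fitting the lane pose from all the views.

```bash
python3 - <<'E'
from h import *
from scipy.optimize import least_squares
X={'fl':[0,.026,.048],'fr':[0,-.026,.048],'bl':[.16,.026,.048],'br':[.16,-.026,.048]}
w={'fl':(352,384),'fr':(447,383),'bl':(340,73),'br':(448,72)}
s={'fr':(767,215),'fl':(695,250),'br':(612,52),'bl':(550,85)}
d={'fr':(218,400),'fl':(200,335),'br':(595,305),'bl':(570,240)}
def res(p):
    L=laneR(p[3]);r=[]
    for k in X:
        P=p[:3]+L.apply(X[k])
        r+=list(2*(proj('w2',P)-np.array(w[k])*.7)); 
        if len(p)and U:
            r+=list(proj('scene0',P)-(np.array(s[k])/5+[150,175]))+list(proj('side0',P)-(np.array(d[k])/7+[235,155]))
    return r
for U in (0,1):
    o=least_squares(res,[.46,.027,.024,.11]);print(U,o.x.round(4),np.array(o.fun).round(1).tolist())
O=o.x[:3];L=laneR(o.x[3])
np.savez('lane.npz',O=O,yaw=o.x[3])
for z in (.10,.02): delta(O+L.apply([.02,0,z]),L)
E
```

```text
0 [0.4604 0.0247 0.0273 0.1289] [1.2, 0.2, -1.6, -0.5, -1.5, 0.7, 1.8, -0.4]
1 [0.4605 0.0248 0.0268 0.1286] [1.3, -0.4, 1.4, -0.9, -1.0, 0.2, -1.8, -1.1, 0.4, -0.4, -2.1, -0.3, -1.3, 0.8, -0.8, -1.0, -1.5, -0.3, 1.7, -0.3, 0.0, 0.1, -1.9, -1.2]
[-20.5  -3.2 -62.4] [ 0.0001 -0.0006  0.0161] t 3.0
[  -4.    -1.1 -140.7] [ 0.0001 -0.0006  0.0161] t 3.0
```

Request:
{"api": "arm_command", "payload": {
  "commands": [
    [[-20.5,-3.2,-62,0,-0.0006,0.016],[-20.5,-3.2,-62,0,-0.0006,0.016],[-12,-2,-100,0,-0.0006,0.016],[-4,-1.1,-140,0,-0.0006,0.016],[-4,-1.1,-140,0,-0.0006,0.016],[-4,-1.1,-140,0,-0.0006,0.016]]
  ]
}}

```text
t: 3.75
ee_pos: [0.4764, 0.0267, 0.0529]
tool_rot: [-3.141, -0.211, 0.128]
force: [-1.4, 0.2, 0.0]
grip_width: 1.001
grasp_force: 0.0
```

Request:
{"api": "arm_command", "payload": {
  "commands": [
    [[0,0,0,0,0,0],[0,0,0,0,0,0],[0,0,0,0,0,0],[0,0,0,0,0,0],[0,0,0,0,0,0]]
  ],
  "grip": 0,
  "newtons": 30
}}

```text
t: 4.38
ee_pos: [0.4763, 0.0272, 0.0524]
tool_rot: [-3.141, -0.212, 0.128]
force: [-7.2, 1.2, 20.9]
grip_width: 0.604
grasp_force: 32.3
```

```bash
python3 - <<'E'
from h import *
d=np.load('lane.npz');O=d['O'];L=laneR(d['yaw']);s=robot.sense()
print('local',L.inv().apply(s['ee_pos']-O))
delta(O+L.apply([.02,0,.14]),L)
p=TO+TR.apply([-.0592,0,0]);
delta(p+[0,0,.14],TR)
E
```

```text
local [0.0209259  0.00041091 0.02171559]
[-25.3  -3.7 115.5] [-0.0012  0.0019  0.0002] t 4.375
[ 63.2 199.7  87.6] [-0.1574  0.1634  1.263 ] t 4.375
```

Request:
{"api": "arm_command", "payload": {
  "commands": [
    [[-6,-1,29,0,0,0],[-13,-2,58,0,0,0],[-25,-4,115,0,0,0],[-25,-4,115,0,0,0],[63,200,95,-0.157,0.163,1.263],[63,200,95,-0.157,0.163,1.263],[63,200,95,-0.157,0.163,1.263],[63,200,95,-0.157,0.163,1.263],[63,200,95,-0.157,0.163,1.263],[63,200,95,-0.157,0.163,1.263],[63,200,95,-0.157,0.163,1.263],[63,200,95,-0.157,0.163,1.263],[63,200,88,-0.157,0.163,1.263],[63,200,88,-0.157,0.163,1.263]]
  ]
}}

```text
t: 6.12
ee_pos: [0.5381, 0.2266, 0.1384]
tool_rot: [-3.142, 0.002, 1.394]
force: [-0.3, 0.0, -0.3]
grip_width: 0.601
grasp_force: 36.4
```

```bash
python3 - <<'E'
from h import *
p=TO+TR.apply([-.0583,0,0]);
delta(p+[0,0,.06],TR)
delta(p+[0,0,.0265],TR)
shot('wrist','w3'); a=cv2.imread('pics/w3.png');cv2.imwrite('pics/w3b.png',cv2.resize(a,(800,600),interpolation=cv2.INTER_CUBIC))
E
```

```text
[  1.5   1.2 -78.4] [ 0.0018 -0.0003  0.0023] t 6.125
[   1.5    1.2 -111.9] [ 0.0018 -0.0003  0.0023] t 6.125
```

View pics/w3b.png

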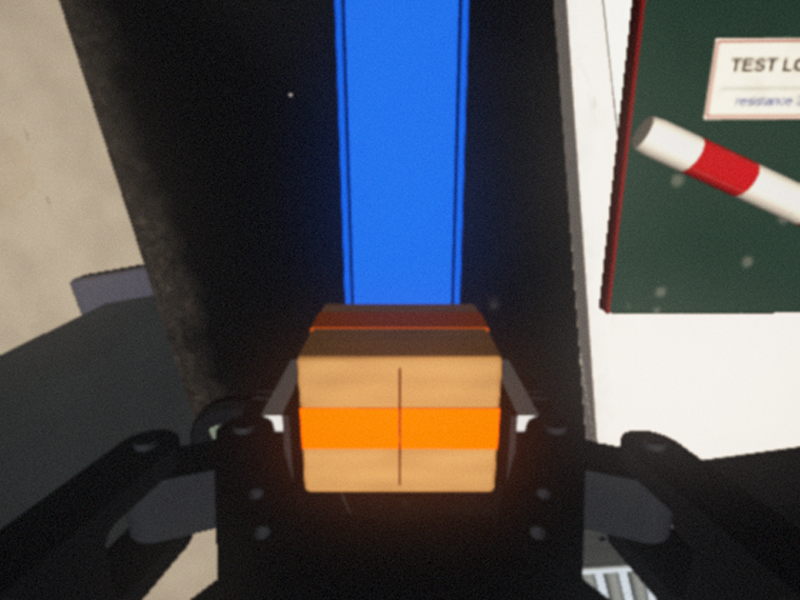

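The carton is held squarely. I'll check its position in the hand from its top corners (300,358), (500,358), (495,491) and (305,491).

```bash
cat >> h.py <<'E'
def inhand(fn,c,h,Rf=TR):
    s=robot.sense();P=np.array([px(fn,u*.7,v*.7,s['ee_pos'][2]+h) for u,v in c])
    print('inhand',Rf.inv().apply(P.mean(0)-s['ee_pos']).round(4),np.linalg.norm(np.roll(P,-1,0)-P,axis=1).round(4))
E
python3 - <<'E'
from h import *
for h in (.0263,.03): inhand('w3',[(300,358),(500,358),(495,491),(305,491)],h)
E
```

```text
inhand [-0.0012  0.0005  0.0263] [0.0507 0.0394 0.0523 0.0394]
inhand [0.001  0.0005 0.03  ] [0.0491 0.0381 0.0506 0.0382]
```

Request:
{"api": "arm_command", "payload": {
  "commands": [
    [[1.5,1.2,-40,0.0018,0,0.002],[1.5,1.2,-80,0.0018,0,0.002],[1.5,1.2,-80,0.0018,0,0.002]]
  ]
}}

```text
t: 6.55
ee_pos: [0.5386, 0.2274, 0.0573]
tool_rot: [-3.139, 0.002, 1.397]
force: [-0.5, -0.2, -0.7]
grip_width: 0.602
grasp_force: 36.3
```

Request:
{"api": "arm_command", "payload": {
  "commands": [
    [[1,0.4,0,0,0,0],[1,0.4,-15,0,0,0],[1,0.4,-25,0,0,0],[1,0.4,-30.5,0,0,0],[1,0.4,-30.5,0,0,0]]
  ]
}}

```text
t: 7.18
ee_pos: [0.541, 0.2283, 0.0284]
tool_rot: [3.142, 0.0, 1.398]
force: [0.3, 0.3, -1.5]
grip_width: 0.602
grasp_force: 36.3
```

Request:
{"api": "arm_command", "payload": {
  "commands": [
    [[-1.2,-0.4,0,0,0,0],[-1.2,-0.4,-2,0,0,0],[-1.2,-0.4,-2,0,0,0]]
  ]
}}

```text
t: 7.55
ee_pos: [0.5399, 0.2281, 0.0268]
tool_rot: [3.141, -0.0, 1.398]
force: [-0.2, -0.2, -1.0]
grip_width: 0.605
grasp_force: 36.3
```

Request:
{"api": "arm_command", "payload": {
  "commands": [
    [[0,0,0,0,0,0],[0,0,0,0,0,0],[0,0,0,0,0,0],[0,0,40,0,0,0],[0,0,100,0,0,0],[0,0,140,0,0,0]]
  ],
  "grip": 0.9
}}

```text
t: 8.3
ee_pos: [0.5404, 0.2281, 0.1693]
tool_rot: [3.14, -0.002, 1.398]
force: [0.3, -0.1, -0.5]
grip_width: 0.902
grasp_force: 0.0
```

```bash
python3 - <<'E'
from h import *
d=np.load('lane.npz');O=d['O'];L=laneR(d['yaw']);s=robot.sense()
delta(O+L.apply([.02,0,.12]),L)
delta(O+L.apply([.02,0,.02]),L)
E
```

```text
[ -85.3 -204.   -21. ] [ 0.1557 -0.1597 -1.2642] t 8.3
[ -64.6 -201.3 -118.8] [ 0.1557 -0.1597 -1.2642] t 8.3
```

Request:
{"api": "arm_command", "payload": {
  "commands": [
    [[-85,-204,-10,0.156,-0.16,-1.264],[-85,-204,-21,0.156,-0.16,-1.264],[-85,-204,-21,0.156,-0.16,-1.264],[-85,-204,-21,0.156,-0.16,-1.264],[-85,-204,-21,0.156,-0.16,-1.264],[-85,-204,-21,0.156,-0.16,-1.264],[-85,-204,-21,0.156,-0.16,-1.264],[-85,-204,-21,0.156,-0.16,-1.264],[-85,-204,-21,0.156,-0.16,-1.264]]
  ]
}}

```text
t: 9.43
ee_pos: [0.4551, 0.0242, 0.1459]
tool_rot: [-3.141, -0.209, 0.133]
force: [0.3, 0.1, -0.2]
grip_width: 0.898
grasp_force: 0.0
```

```bash
python3 - <<'E'
from h import *
d=np.load('lane.npz');O=d['O'];L=laneR(d['yaw'])
delta(O+L.apply([.02,0,.02]),L)
shot('wrist','w4'); a=cv2.imread('pics/w4.png');cv2.imwrite('pics/w4b.png',cv2.resize(a,(800,600),interpolation=cv2.INTER_CUBIC))
for x in [(0,.026,.048),(0,-.026,.048),(.04,.026,.048),(.04,-.026,.048),(.12,.026,.048),(.12,-.026,.048)]: 
    q=proj('w4',O+L.apply(x))/.7;print(q.round())
E
```

```text
[ 20.7   2.6 -95.3] [-0.0008 -0.0011 -0.0048] t 9.425
[342. 353.]
[454. 354.]
[339. 269.]
[457. 269.]
[333.  72.]
[464.  73.]
```

View pics/w4b.png

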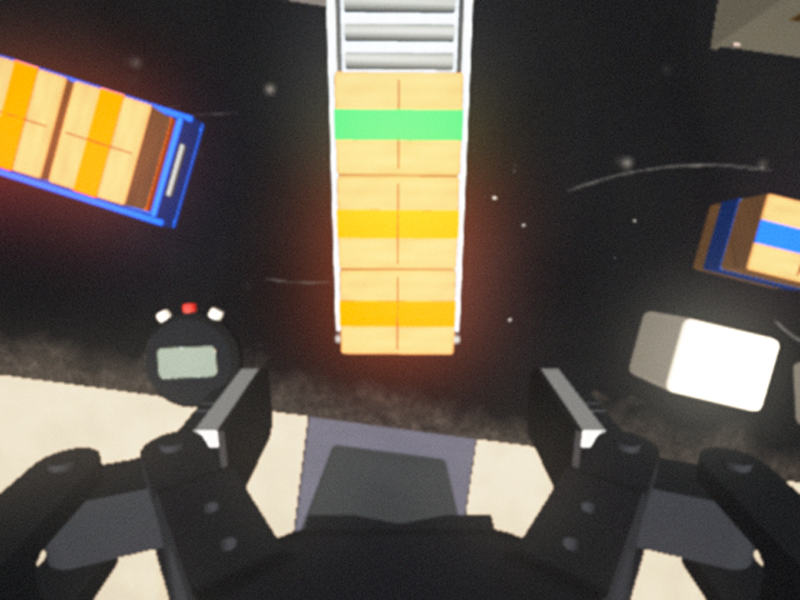

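The row has rolled to the stop and matches the model to about 1 px. The first carton sits well in the tray. Descending.

Request:
{"api": "arm_command", "payload": {
  "commands": [
    [[7,0.8,-30,0,0,-0.005],[14,1.6,-62,0,0,-0.005],[20.5,2.5,-94,0,0,-0.005],[20.5,2.5,-94,0,0,-0.005],[20.5,2.5,-94,0,0,-0.005]]
  ]
}}

```text
t: 10.1
ee_pos: [0.4757, 0.0261, 0.0526]
tool_rot: [-3.14, -0.21, 0.124]
force: [-0.9, 0.1, -0.2]
grip_width: 0.905
grasp_force: 0.0
```

Request:
{"api": "arm_command", "payload": {
  "commands": [
    [[0,0,0,0,0,0],[0,0,0,0,0,0],[0,0,0,0,0,0],[0,0,0,0,0,0]]
  ],
  "grip": 0
}}

```text
t: 10.6
ee_pos: [0.476, 0.0268, 0.0529]
tool_rot: [-3.14, -0.211, 0.124]
force: [-5.0, -0.4, 16.0]
grip_width: 0.604
grasp_force: 32.3
```

```bash
python3 - <<'E'
from h import *
d=np.load('lane.npz');O=d['O'];L=laneR(d['yaw']);s=robot.sense()
l=L.inv().apply(s['ee_pos']-O);print('local',l)
delta(O+L.apply([.02,0,.14]),L)
p=TO+TR.apply([-.0167+l[0]-.02,0,0]);
delta(p+[0,0,.14],TR)
E
```

```text
local [2.06824134e-02 2.09567264e-05 2.22147291e-02]
[-25.   -3.3 115.1] [-0.002   0.0008  0.0038] t 10.6
[ 71.  242.7  87.1] [-0.1572  0.1623  1.2667] t 10.6
```

Request:
{"api": "arm_command", "payload": {
  "commands": [
    [[-6,-1,29,0,0,0],[-13,-2,58,0,0,0],[-25,-3,115,0,0,0],[-25,-3,115,0,0,0],[71,243,95,-0.157,0.162,1.267],[71,243,95,-0.157,0.162,1.267],[71,243,95,-0.157,0.162,1.267],[71,243,95,-0.157,0.162,1.267],[71,243,95,-0.157,0.162,1.267],[71,243,95,-0.157,0.162,1.267],[71,243,95,-0.157,0.162,1.267],[71,243,95,-0.157,0.162,1.267],[71,243,50,-0.157,0.162,1.267],[71,243,10,-0.157,0.162,1.267],[71,243,5,-0.157,0.162,1.267],[71,243,5,-0.157,0.162,1.267],[71,243,5,-0.157,0.162,1.267]]
  ]
}}

```text
t: 12.72
ee_pos: [0.5473, 0.2699, 0.0584]
tool_rot: [3.139, -0.0, 1.395]
force: [1.1, -0.9, -1.1]
grip_width: 0.603
grasp_force: 35.5
```

```bash
python3 - <<'E'
from h import *
p=TO+TR.apply([-.016,0,0]);
delta(p+[0,0,.027],TR)
E
```

```text
[ -0.4  -0.5 -31.4] [0.0002 0.0025 0.001 ] t 12.725
```

Request:
{"api": "arm_command", "payload": {
  "commands": [
    [[-0.4,-0.5,-12,0,0.002,0],[-0.4,-0.5,-24,0,0.002,0],[-0.4,-0.5,-31,0,0.002,0],[-0.4,-0.5,-31,0,0.002,0],[-0.4,-0.5,-31,0,0.002,0]]
  ]
}}

```text
t: 13.35
ee_pos: [0.5462, 0.269, 0.0259]
tool_rot: [-3.14, 0.002, 1.396]
force: [-0.0, 0.2, -1.6]
grip_width: 0.603
grasp_force: 35.6
```

Request:
{"api": "arm_command", "payload": {
  "commands": [
    [[0,0,0,0,0,0],[0,0,0,0,0,0],[0,0,0,0,0,0],[0,0,40,0,0,0],[0,0,100,0,0,0],[0,0,140,0,0,0],[0,0,140,0,0,0]]
  ],
  "grip": 0.9
}}

```text
t: 14.22
ee_pos: [0.5474, 0.2697, 0.169]
tool_rot: [3.139, -0.002, 1.396]
force: [-0.3, -0.4, -0.9]
grip_width: 0.897
grasp_force: 0.0
```

```bash
python3 - <<'E'
from h import *
d=np.load('lane.npz');O=d['O'];L=laneR(d['yaw']);s=robot.sense()
shot('wrist','w5')
delta(O+L.apply([.02,0,.12]),L)
delta(O+L.apply([.02,0,.02]),L)
E
```

```text
[ -91.4 -245.3  -18.6] [ 0.1554 -0.1623 -1.2629] t 14.275
[ -70.7 -242.7 -116.4] [ 0.1554 -0.1623 -1.2629] t 14.275
```

Request:
{"api": "arm_command", "payload": {
  "commands": [
    [[-91,-245,-5,0.155,-0.162,-1.263],[-91,-245,-18,0.155,-0.162,-1.263],[-91,-245,-18,0.155,-0.162,-1.263],[-91,-245,-18,0.155,-0.162,-1.263],[-91,-245,-18,0.155,-0.162,-1.263],[-91,-245,-18,0.155,-0.162,-1.263],[-91,-245,-18,0.155,-0.162,-1.263],[-91,-245,-18,0.155,-0.162,-1.263],[-91,-245,-18,0.155,-0.162,-1.263],[-84,-244.5,-50,0.155,-0.162,-1.263],[-77,-243.5,-83,0.155,-0.162,-1.263],[-70.7,-242.7,-115,0.155,-0.162,-1.263],[-70.7,-242.7,-115,0.155,-0.162,-1.263],[-70.7,-242.7,-115,0.155,-0.162,-1.263]]
  ]
}}

```text
t: 16.02
ee_pos: [0.4756, 0.0259, 0.0516]
tool_rot: [-3.14, -0.208, 0.129]
force: [0.2, 0.3, 0.3]
grip_width: 0.901
grasp_force: 0.0
```

Request:
{"api": "arm_command", "payload": {
  "commands": [
    [[0,0,0,0,0,0],[0,0,0,0,0,0],[0,0,0,0,0,0],[0,0,0,0,0,0]]
  ],
  "grip": 0
}}

```text
t: 16.52
ee_pos: [0.4758, 0.0266, 0.0519]
tool_rot: [-3.14, -0.209, 0.129]
force: [-4.9, -0.7, 14.9]
grip_width: 0.603
grasp_force: 32.6
```

```bash
python3 - <<'E'
from h import *
d=np.load('lane.npz');O=d['O'];L=laneR(d['yaw']);s=robot.sense()
l=L.inv().apply(s['ee_pos']-O);print('local',l)
delta(O+L.apply([.02,0,.14]),L)
p=TO+TR.apply([.0258+l[0]-.02,0,0]);print(p)
delta(p+[0,0,.06],TR)
a=cv2.imread('pics/w5.png');cv2.imwrite('pics/w5b.png',cv2.resize(a,(800,600),interpolation=cv2.INTER_CUBIC))
for c,n in ((-.0592,'a1'),(-.0167,'a2')): print(n,[ (proj('w5',TO+TR.apply([c+dx,dy,.052]))/.7).round().tolist() for dx in(.02,-.02) for dy in (.026,-.026)])
E
```

```text
local [ 0.02033811 -0.00012375  0.02124722]
[-24.9  -3.1 116.1] [-0.002  -0.0008 -0.0006] t 16.525
[0.55423884 0.31094102 0.        ]
[ 78.4 284.3   8.1] [-0.1564  0.1605  1.2624] t 16.525
a1 [[352.0, 328.0], [445.0, 328.0], [354.0, 393.0], [444.0, 393.0]]
a2 [[350.0, 253.0], [447.0, 253.0], [352.0, 324.0], [445.0, 324.0]]
```

View pics/w5b.png

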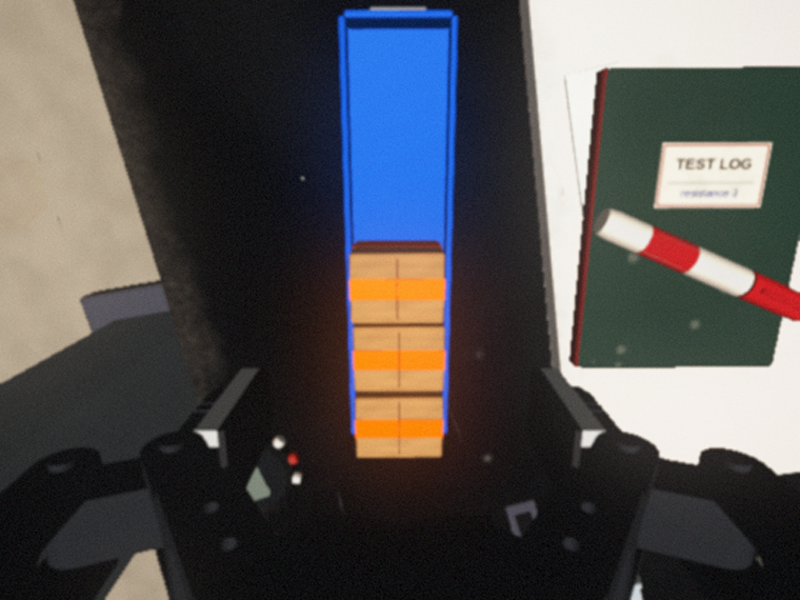

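The tray row matches the plan: two cartons placed with small gaps. Now the third.

Request:
{"api": "arm_command", "payload": {
  "commands": [
    [[-6,-1,29,0,0,0],[-13,-2,58,0,0,0],[-25,-3,116,0,0,0],[-25,-3,116,0,0,0],[78,284,95,-0.156,0.16,1.262],[78,284,95,-0.156,0.16,1.262],[78,284,95,-0.156,0.16,1.262],[78,284,95,-0.156,0.16,1.262],[78,284,95,-0.156,0.16,1.262],[78,284,95,-0.156,0.16,1.262],[78,284,95,-0.156,0.16,1.262],[78,284,95,-0.156,0.16,1.262],[78,284,50,-0.156,0.16,1.262],[78,284,15,-0.156,0.16,1.262],[78,284,6,-0.156,0.16,1.262],[78,284,6,-0.156,0.16,1.262],[78,284,6,-0.156,0.16,1.262]]
  ]
}}

```text
t: 18.65
ee_pos: [0.5541, 0.3107, 0.0584]
tool_rot: [3.139, -0.0, 1.395]
force: [-0.3, -0.7, -0.5]
grip_width: 0.6
grasp_force: 34.4
```

```bash
python3 - <<'E'
from h import *
p=TO+TR.apply([.0261,0,0]);
delta(p+[0,0,.026],TR)
E
```

```text
[  0.1   0.2 -32.4] [0.0001 0.0025 0.0017] t 18.65
```

Request:
{"api": "arm_command", "payload": {
  "commands": [
    [[0.1,0.2,-12,0,0.002,0.001],[0.1,0.2,-24,0,0.002,0.001],[0.1,0.2,-32,0,0.002,0.001],[0.1,0.2,-32,0,0.002,0.001],[0.1,0.2,-32,0,0.002,0.001]]
  ]
}}

```text
t: 19.27
ee_pos: [0.5536, 0.3105, 0.0249]
tool_rot: [-3.141, 0.001, 1.396]
force: [-0.3, 0.1, 0.3]
grip_width: 0.601
grasp_force: 34.4
```

Request:
{"api": "arm_command", "payload": {
  "commands": [
    [[0,0,0,0,0,0],[0,0,0,0,0,0],[0,0,0,0,0,0],[0,0,40,0,0,0],[0,0,100,0,0,0],[0,0,170,0,0,0],[0,0,170,0,0,0]]
  ],
  "grip": 0.9
}}

```text
t: 20.15
ee_pos: [0.5552, 0.3112, 0.1996]
tool_rot: [3.138, -0.003, 1.396]
force: [-0.1, 0.0, -1.0]
grip_width: 0.898
grasp_force: 0.0
```

```bash
python3 - <<'E'
from h import *
shot('wrist','w6');shot('side','side1')
delta([.46,-.24,.26],R.from_euler('z',0))
a=cv2.imread('pics/side0.png').astype(int);b=cv2.imread('pics/side1.png').astype(int)
m=(abs(a-b).max(2)>40)[235:360,235:325];print('changed px',m.sum())
E
```

```text
[ -93.8 -550.8   64.1] [-1.0000e-04  2.0000e-04 -1.3965e+00] t 20.25
changed px 0
```

Nothing has been knocked yet. I'll fly over the right-hand bench for a wrist look.

Request:
{"api": "arm_command", "payload": {
  "commands": [
    [[-94,-551,64,0,0,-1.396],[-94,-551,64,0,0,-1.396],[-94,-551,64,0,0,-1.396],[-94,-551,64,0,0,-1.396],[-94,-551,64,0,0,-1.396],[-94,-551,64,0,0,-1.396],[-94,-551,64,0,0,-1.396],[-94,-551,64,0,0,-1.396],[-94,-551,64,0,0,-1.396],[-94,-551,64,0,0,-1.396],[-94,-551,64,0,0,-1.396],[-94,-551,64,0,0,-1.396]]
  ]
}}

```text
t: 21.75
ee_pos: [0.4597, -0.2392, 0.2581]
tool_rot: [-3.14, 0.003, 0.002]
force: [0.3, 0.3, 0.6]
grip_width: 0.896
grasp_force: 0.0
```

```bash
python3 - <<'E'
from h import *
s=robot.sense();print(s['ee_pos'],s['tool_rot'],s['joint_positions'])
shot('wrist','w7'); a=cv2.imread('pics/w7.png');cv2.imwrite('pics/w7b.png',cv2.resize(a,(800,600),interpolation=cv2.INTER_CUBIC))
E
```

```text
[ 0.45971452 -0.23915366  0.25811177] [-3.14000383e+00  2.53329282e-03  2.39133616e-03] [-0.38369583  0.30107609  0.97144647  1.86732705 -0.27558575  1.11922662
 -0.87873379]
```

View pics/w7b.png

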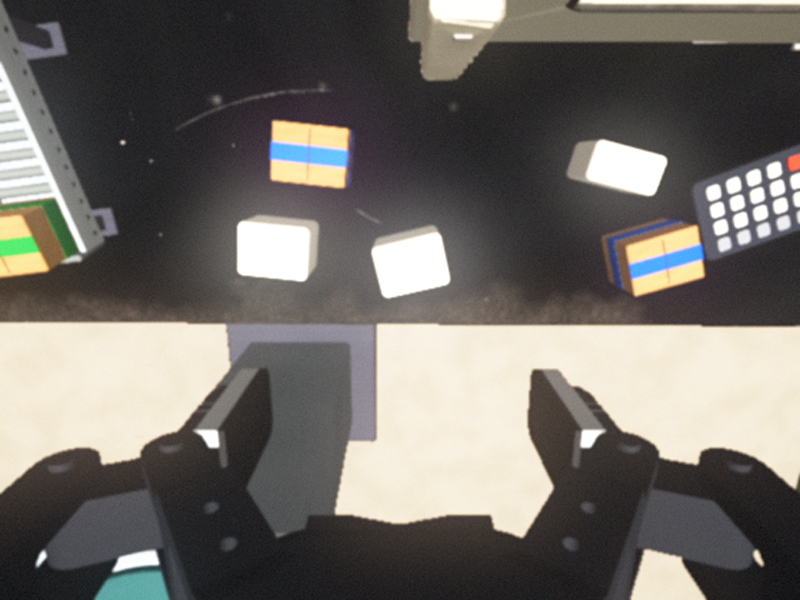

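Wrist view: blue A's top is centred at (310,154), blue B at (666,260), the narrow block at (628,168), and the wide blocks at (273,250) and (411,264). A calculator lies just right of blue B. Green is at the stop.

```bash
python3 - <<'E'
from h import *
np.set_printoptions(precision=4,suppress=True)
ang=lambda d:np.degrees(np.arctan2(d[1],d[0]))
Q={'blA':[(274,121),(351,128),(347,188),(270,179)],'w1':[(238,224),(309,221),(305,281),(237,276)],'w2':[(373,247),(438,230),(450,288),(384,297)],
'nar':[(601,140),(667,156),(656,196),(587,180)],'blB':[(624,250),(697,224),(705,271),(635,297)]}
for n,q in Q.items():
    P=np.array([px('w7',u*.7,v*.7,.048) for u,v in q]);print(n,P.mean(0)[:2],np.linalg.norm(np.roll(P,-1,0)-P,axis=1),'yaw x',ang(P[0]+P[1]-P[2]-P[3]),'y-90',ang(P[0]+P[3]-P[1]-P[2])-90)
print('calc',px('w7',695*.7,185*.7,.01),px('w7',706*.7,258*.7,.01))
print('lane green top',px('w7',0,216*.7,.075))
E
```

```text
blA [ 0.5301 -0.1785] [0.0524 0.0402 0.0541 0.0387] yaw x -6.676108691525495 y-90 -5.6220242756562016
w1 [ 0.4625 -0.1475] [0.0511 0.0446 0.0502 0.0385] yaw x -6.323900811740669 y-90 -0.8085104659497659
w2 [ 0.4516 -0.2488] [0.0486 0.0443 0.0496 0.0385] yaw x 12.350939497587046 y-90 11.496374148271599
nar [ 0.5214 -0.3989] [0.048  0.0274 0.0511 0.0276] yaw x -10.96413216229833 y-90 -12.43600428117388
blB [ 0.4558 -0.4346] [0.0534 0.0364 0.0528 0.0377] yaw x 19.206577719798904 y-90 21.528499515822944
calc [ 0.5082 -0.47    0.01  ] [ 0.4506 -0.4885  0.01  ]
lane green top [0.4904 0.0235 0.075 ]
```

```bash
python3 - <<'E'
from h import *
delta([.531,-.179,.022],R.from_euler('z',-5.8,degrees=True))
E
```

```text
[  71.2   60.2 -236.3] [-0.0017 -0.0022 -0.1037] t 21.8
```

Request:
{"api": "arm_command", "payload": {
  "commands": [
    [[35,30,-45,0,0,-0.1],[71,60,-90,0,-0.002,-0.1],[71,60,-135,0,-0.002,-0.1],[71,60,-135,0,-0.002,-0.1],[71,60,-135,0,-0.002,-0.1]]
  ]
}}

```text
t: 22.42
ee_pos: [0.5308, -0.181, 0.1255]
tool_rot: [-3.141, -0.002, -0.1]
force: [0.6, 0.1, 0.5]
grip_width: 0.901
grasp_force: 0.0
```

```bash
python3 - <<'E'
from h import *
shot('wrist','w8');f=cv2.imread('pics/w8.png')
h=cv2.cvtColor(f,cv2.COLOR_BGR2HSV)
m=cv2.inRange(h,(8,60,60),(30,255,255))|cv2.inRange(h,(100,120,60),(125,255,255))
c=max(cv2.findContours(m,cv2.RETR_EXTERNAL,cv2.CHAIN_APPROX_NONE)[0],key=cv2.contourArea)
r=cv2.minAreaRect(c);print(r)
b=cv2.boxPoints(r);P=np.array([px('w8',u,v,.048) for u,v in b]);print(P.mean(0),np.linalg.norm(np.roll(P,-1,0)-P,axis=1),[np.degrees(np.arctan2(*(P[i]-P[i-1])[[1,0]])) for i in(1,2)])
delta([.531,-.179,.022],R.from_euler('z',-5.8,degrees=True))
E
```

```text
((272.51019287109375, 37.73736572265625), (15.403244018554688, 163.21014404296875), 83.8533706665039)
[ 0.63993643 -0.18858431  0.048     ] [0.09494661 0.00820069 0.09598416 0.00828764] [np.float64(-90.15456260028442), np.float64(-175.72131601188954)]
[  -0.     2.1 -103.8] [-0.0008  0.003  -0.0011] t 22.475
```

```bash
cat >> h.py <<'E'
def blob(fn,kind,z,box=None):
    f=cv2.imread(f'pics/{fn}.png').astype(int);B,G,r=f[...,0],f[...,1],f[...,2]
    m={'blue':(B>150)&(B>r+80),'white':(f.min(2)>170),'green':(G>B+60)&(G>r+60)}[kind].astype(np.uint8)*255
    m[330:]=0
    for c in sorted(cv2.findContours(m,cv2.RETR_EXTERNAL,cv2.CHAIN_APPROX_NONE)[0],key=cv2.contourArea)[::-1][:4]:
        if cv2.contourArea(c)<150: continue
        b=cv2.boxPoints(cv2.minAreaRect(c));P=np.array([px(fn,u,v,z) for u,v in b])
        print(kind,b.mean(0).round(),P.mean(0).round(4),np.linalg.norm(np.roll(P,-1,0)-P,axis=1)[:2].round(4),[round(np.degrees(np.arctan2(*(P[i]-P[i-1])[[1,0]])),1) for i in(1,2)])
E
python3 - <<'E'
from h import *
blob('w8','blue',.048);blob('w8','white',.048);blob('w7','blue',.048);blob('w7','white',.048)
E
```

```text
blue [271. 217.] [ 0.5306 -0.1766  0.048 ] [0.0112 0.0528] [np.float64(-8.6), np.float64(-96.5)]
white [240. 296.] [ 0.474  -0.1482  0.048 ] [0.0494 0.0536] [np.float64(-95.7), np.float64(174.1)]
white [271. 234.] [ 0.5186 -0.1753  0.048 ] [0.013  0.0506] [np.float64(-8.6), np.float64(-96.7)]
white [360. 312.] [ 0.4523 -0.2329  0.048 ] [0.0225 0.0383] [np.float64(-74.5), np.float64(-165.1)]
white [272. 200.] [ 0.5423 -0.1779  0.048 ] [0.0492 0.013 ] [np.float64(-95.7), np.float64(175.6)]
blue [215. 108.] [ 0.5303 -0.1767  0.048 ] [0.0115 0.0533] [np.float64(-10.5), np.float64(-96.0)]
blue [466. 182.] [ 0.4559 -0.4351  0.048 ] [0.0542 0.0116] [np.float64(-74.1), np.float64(-156.5)]
white [400. 278.] [ 0.3428 -0.3765  0.048 ] [0.346  0.1308] [np.float64(-89.9), np.float64(-167.4)]
white [ 80. 278.] [ 0.3425 -0.0137  0.048 ] [0.1736 0.1295] [np.float64(-89.9), np.float64(174.7)]
white [ 13. 118.] [0.5173 0.0249 0.048 ] [0.0408 0.1301] [np.float64(-69.2), np.float64(-164.7)]
white [192. 173.] [ 0.4644 -0.1494  0.048 ] [0.0445 0.0565] [np.float64(-10.9), np.float64(-95.9)]
```

Blue A refined to (0.5306, −0.177), yaw −6.5°.

Request:
{"api": "arm_command", "payload": {
  "commands": [
    [[0,4,-40,0,0.003,-0.013],[0,4,-80,0,0.003,-0.013],[0,4,-103,0,0.003,-0.013],[0,4,-103,0,0.003,-0.013],[0,4,-103,0,0.003,-0.013]]
  ]
}}

```text
t: 23.1
ee_pos: [0.5315, -0.1769, 0.0227]
tool_rot: [-3.141, -0.0, -0.113]
force: [-0.1, -0.0, 0.2]
grip_width: 0.9
grasp_force: 0.0
```

Request:
{"api": "arm_command", "payload": {
  "commands": [
    [[0,0,0,0,0,0],[0,0,0,0,0,0],[0,0,0,0,0,0],[0,0,0,0,0,0]]
  ],
  "grip": 0
}}

```text
t: 23.6
ee_pos: [0.5312, -0.1765, 0.022]
tool_rot: [-3.14, 0.001, -0.113]
force: [-1.7, 2.2, 12.2]
grip_width: 0.6
grasp_force: 29.5
```

```bash
python3 - <<'E'
from h import *
d=np.load('lane.npz');O=d['O'];L=laneR(d['yaw']);s=robot.sense()
delta(O+L.apply([.08,0,.12]),L)
delta(O+L.apply([.075,0,.05]),L)
E
```

```text
[-17.9 208.1 138.9] [ 0.0004 -0.2113  0.2401] t 23.6
[ -8.3 209.4  69.4] [ 0.0004 -0.2113  0.2401] t 23.6
```

Request:
{"api": "arm_command", "payload": {
  "commands": [
    [[0,0,40,0,0,0],[0,0,100,0,0,0],[-18,50,139,0,-0.1,0.12],[-18,110,139,0,-0.211,0.24],[-18,160,139,0,-0.211,0.24],[-18,208,139,0,-0.211,0.24],[-18,208,139,0,-0.211,0.24],[-8,209,100,0,-0.211,0.24],[-8,209,70,0,-0.211,0.24],[-8,209,70,0,-0.211,0.24],[-8,209,70,0,-0.211,0.24]]
  ]
}}

```text
t: 24.98
ee_pos: [0.523, 0.0319, 0.092]
tool_rot: [3.141, -0.209, 0.127]
force: [0.1, 0.1, -0.7]
grip_width: 0.604
grasp_force: 33.8
```

```bash
python3 - <<'E'
from h import *
d=np.load('lane.npz');O=d['O'];L=laneR(d['yaw']);s=robot.sense()
delta(O+L.apply([.075,0,.0235]),L)
E
```

```text
[  5.4   1.7 -26.5] [ 0.0008 -0.0008  0.0013] t 24.975
```

Request:
{"api": "arm_command", "payload": {
  "commands": [
    [[2,1.5,-12,0,0,0],[4,1.6,-20,0,0,0],[5.4,1.7,-26,0,0,0],[5.4,1.7,-26,0,0,0],[5.4,1.7,-26,0,0,0]]
  ]
}}

```text
t: 25.6
ee_pos: [0.5287, 0.0345, 0.0651]
tool_rot: [3.141, -0.209, 0.129]
force: [-0.5, 1.3, 8.6]
grip_width: 0.601
grasp_force: 37.3
```

Request:
{"api": "arm_command", "payload": {
  "commands": [
    [[0,0,0,0,0,0],[0,0,0,0,0,0],[0,0,0,0,0,0],[-6,-1,29,0,0,0],[-13,-2,58,0,0,0],[-25,-3,115,0,0,0],[-25,-3,140,0,0,0],[-25,-3,140,0,0,0]]
  ],
  "grip": 0.9
}}

```text
t: 26.6
ee_pos: [0.5036, 0.0319, 0.2063]
tool_rot: [-3.14, -0.211, 0.129]
force: [0.1, -0.4, -1.0]
grip_width: 0.898
grasp_force: 0.0
```

```bash
python3 - <<'E'
from h import *
d=np.load('lane.npz');O=d['O'];L=laneR(d['yaw'])
shot('wrist','w9');shot('side','side2')
blob('w9','blue',.09);blob('w9','green',.08)
for n,x in (('green',.02),('blue',.06)): print(n,proj('w9',O+L.apply([x,0,.048])))
a=cv2.imread('pics/side0.png').astype(int);b=cv2.imread('pics/side2.png').astype(int)
m=(abs(a-b).max(2)>40)[235:360,235:325];ys,xs=np.nonzero(m);print('changed',m.sum(),(xs.min()+235,xs.max()+235,ys.min()+235,ys.max()+235) if m.any() else '')
delta([.456,-.435,.2],R.from_euler('z',19,degrees=True))
E
```

```text
blue [ 72. 157.] [0.5414 0.1987 0.09  ] [0.0504 0.1318] [np.float64(-12.8), np.float64(-99.9)]
blue [280. 226.] [0.5088 0.0309 0.09  ] [0.0513 0.0103] [np.float64(-82.6), np.float64(-172.3)]
green [280. 272.] [0.4693 0.0262 0.08  ] [0.0512 0.0101] [np.float64(-82.6), np.float64(-172.3)]
green [280.31000572 270.6675804 ]
blue [280.36619061 225.03346214]
changed 446 (np.int64(283), np.int64(300), np.int64(249), np.int64(275))
[ -46.7 -466.6   -4.4] [-0.0473  0.2028  0.2019] t 26.7
```

Blue A rolled down against green exactly as modelled. Next, blue B.

Request:
{"api": "arm_command", "payload": {
  "commands": [
    [[-47,-467,-4,-0.047,0.203,0.202],[-47,-467,-4,-0.047,0.203,0.202],[-47,-467,-4,-0.047,0.203,0.202],[-47,-467,-4,-0.047,0.203,0.202],[-47,-467,-4,-0.047,0.203,0.202],[-47,-467,-4,-0.047,0.203,0.202],[-47,-467,-4,-0.047,0.203,0.202],[-47,-467,-4,-0.047,0.203,0.202],[-47,-467,-50,-0.047,0.203,0.202],[-47,-467,-80,-0.047,0.203,0.202],[-47,-467,-80,-0.047,0.203,0.202],[-47,-467,-80,-0.047,0.203,0.202]]
  ],
  "grip": 0.8
}}

```text
t: 28.2
ee_pos: [0.4558, -0.4363, 0.1252]
tool_rot: [3.141, 0.0, 0.331]
force: [-0.7, -0.7, 0.5]
grip_width: 0.802
grasp_force: 0.0
```

```bash
python3 - <<'E'
from h import *
shot('wrist','w10');blob('w10','blue',.048)
a=cv2.imread('pics/w10.png');cv2.imwrite('pics/w10b.png',cv2.resize(a,(800,600),interpolation=cv2.INTER_CUBIC))
print(robot.sense()['ee_pos'],robot.sense()['joint_positions'])
delta([.456,-.435,.022],R.from_euler('z',19,degrees=True))
E
```

```text
blue [276. 215.] [ 0.4559 -0.4349  0.048 ] [0.0113 0.0527] [np.float64(15.6), np.float64(-72.7)]
[ 0.45604959 -0.43626837  0.12567614] [ 0.16063044  0.67600114  0.79312996  1.70705113 -0.55913524  0.99817804
 -0.08292381]
[  -0.     1.3 -103.7] [0.0009 0.0008 0.0006] t 28.25
```

View pics/w10b.png

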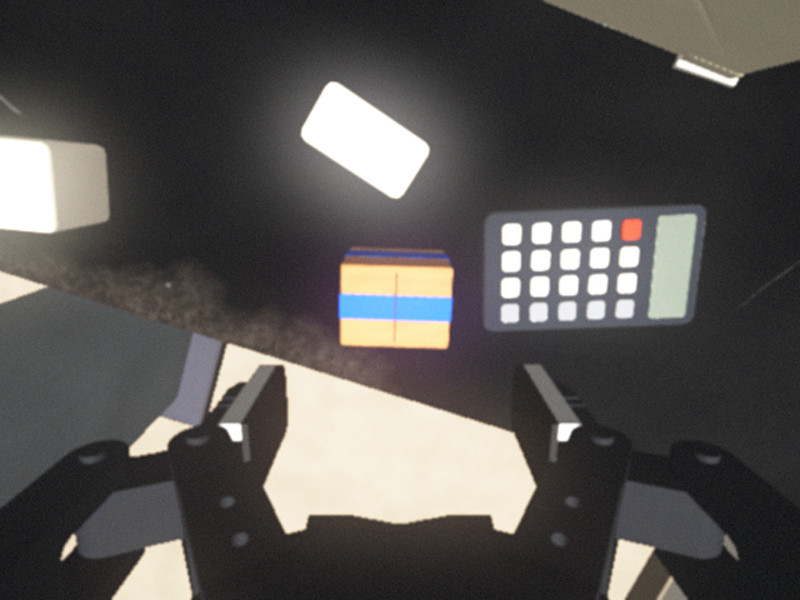

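Blue B is square to the tool at (396,305), and the calculator edge at x=487 leaves room. Opening a little narrower.

Request:
{"api": "arm_command", "payload": {
  "commands": [
    [[0,1.2,-40,0,0,-0.02],[0,1.2,-80,0,0,-0.02],[0,1.2,-102,0,0,-0.02],[0,1.2,-102,0,0,-0.02],[0,1.2,-102,0,0,-0.02]]
  ],
  "grip": 0.74
}}

```text
t: 28.88
ee_pos: [0.4564, -0.4354, 0.0244]
tool_rot: [3.14, -0.001, 0.311]
force: [0.2, 0.2, -0.1]
grip_width: 0.738
grasp_force: 0.0
```

Request:
{"api": "arm_command", "payload": {
  "commands": [
    [[0,0,0,0,0,0],[0,0,0,0,0,0],[0,0,0,0,0,0],[0,0,0,0,0,0]]
  ],
  "grip": 0
}}

```text
t: 29.38
ee_pos: [0.4565, -0.4353, 0.0244]
tool_rot: [3.14, -0.001, 0.311]
force: [-1.1, 0.6, 7.5]
grip_width: 0.6
grasp_force: 30.8
```

```bash
python3 - <<'E'
from h import *
d=np.load('lane.npz');O=d['O'];L=laneR(d['yaw'])
delta(O+L.apply([.12,0,.12]),L)
delta(O+L.apply([.115,0,.05]),L)
E
```

```text
[ 95.6 471.8 144.8] [ 0.0476 -0.2035 -0.1817] t 29.375
[105.2 473.1  75.3] [ 0.0476 -0.2035 -0.1817] t 29.375
```

Request:
{"api": "arm_command", "payload": {
  "commands": [
    [[0,0,50,0,0,0],[0,0,110,0,0,0],[10,50,155,0.02,-0.1,-0.1],[96,472,150,0.048,-0.2035,-0.182],[96,472,150,0.048,-0.2035,-0.182],[96,472,150,0.048,-0.2035,-0.182],[96,472,150,0.048,-0.2035,-0.182],[96,472,150,0.048,-0.2035,-0.182],[96,472,150,0.048,-0.2035,-0.182],[96,472,150,0.048,-0.2035,-0.182],[96,472,150,0.048,-0.2035,-0.182],[96,472,150,0.048,-0.2035,-0.182],[105,473,110,0.048,-0.2035,-0.182],[105,473,78,0.048,-0.2035,-0.182],[105,473,78,0.048,-0.2035,-0.182],[105,473,78,0.048,-0.2035,-0.182]]
  ]
}}

```text
t: 31.38
ee_pos: [0.5614, 0.0373, 0.1022]
tool_rot: [-3.139, -0.21, 0.126]
force: [0.6, 0.1, 0.2]
grip_width: 0.603
grasp_force: 32.8
```

```bash
python3 - <<'E'
from h import *
d=np.load('lane.npz');O=d['O'];L=laneR(d['yaw']);s=robot.sense()
delta(O+L.apply([.115,0,.0255]),L)
E
```

```text
[  5.3   1.2 -26.5] [-0.0023 -0.0001  0.0018] t 31.375
```

Request:
{"api": "arm_command", "payload": {
  "commands": [
    [[2,1.2,-12,0,0,0],[4,1.2,-20,0,0,0],[5.3,1.2,-26,0,0,0],[5.3,1.2,-26,0,0,0],[5.3,1.2,-26,0,0,0]]
  ]
}}

```text
t: 32.0
ee_pos: [0.567, 0.0401, 0.0753]
tool_rot: [-3.139, -0.21, 0.128]
force: [-2.0, 2.5, 10.2]
grip_width: 0.603
grasp_force: 37.0
```

Request:
{"api": "arm_command", "payload": {
  "commands": [
    [[0,0,0,0,0,0],[0,0,0,0,0,0],[0,0,0,0,0,0],[-6,-1,29,0,0,0],[-13,-2,58,0,0,0],[-25,-3,115,0,0,0],[-25,-3,140,0,0,0],[-25,-3,140,0,0,0]]
  ],
  "grip": 0.9
}}

```text
t: 33.0
ee_pos: [0.5419, 0.0371, 0.2163]
tool_rot: [-3.138, -0.212, 0.129]
force: [-0.5, 0.6, -0.4]
grip_width: 0.895
grasp_force: 0.0
```

```bash
python3 - <<'E'
from h import *
d=np.load('lane.npz');O=d['O'];L=laneR(d['yaw'])
shot('wrist','w11');shot('side','side3')
blob('w11','blue',.09);blob('w11','green',.08)
for n,x in (('green',.02),('blue',.06),('blue2',.1)): print(n,proj('w11',O+L.apply([x,0,.048])))
a=cv2.imread('pics/side0.png').astype(int);b=cv2.imread('pics/side3.png').astype(int)
m=(abs(a-b).max(2)>40).astype(np.uint8)[235:360,235:325]
for st in cv2.connectedComponentsWithStats(m,connectivity=8)[2][1:]: 
    if st[4]>10: print(st+np.array([235,235,0,0,0]))
delta([.463,-.149,.2],R.from_euler('z',-6,degrees=True))
E
```

```text
blue [ 75. 193.] [0.5503 0.2055 0.09  ] [0.051  0.1424] [np.float64(-12.6), np.float64(-99.9)]
blue [280. 225.] [0.5464 0.0363 0.09  ] [0.0532 0.0099] [np.float64(-82.6), np.float64(-172.3)]
blue [281. 271.] [0.5086 0.031  0.09  ] [0.0512 0.01  ] [np.float64(-82.6), np.float64(-172.3)]
green [281. 313.] [0.4697 0.0259 0.08  ] [0.0517 0.0088] [np.float64(-82.5), np.float64(-172.3)]
green [280.94576296 311.85713703]
blue [281.00911157 269.71187545]
blue2 [281.07736564 224.30305143]
[283 249  18  27 445]
[246 316  25  36 697]
[ -77.9 -186.   -14.3] [-0.0051  0.2089 -0.2328] t 33.1
```

The lane is loaded as required. Now one wide block.

Request:
{"api": "arm_command", "payload": {
  "commands": [
    [[-78,-186,-14,-0.005,0.209,-0.233],[-78,-186,-14,-0.005,0.209,-0.233],[-78,-186,-14,-0.005,0.209,-0.233],[-78,-186,-50,-0.005,0.209,-0.233],[-78,-186,-84,-0.005,0.209,-0.233],[-78,-186,-84,-0.005,0.209,-0.233],[-78,-186,-84,-0.005,0.209,-0.233],[-78,-186,-84,-0.005,0.209,-0.233]]
  ]
}}

```text
t: 34.1
ee_pos: [0.4638, -0.1493, 0.1317]
tool_rot: [3.141, -0.002, -0.105]
force: [0.2, 0.7, 0.9]
grip_width: 0.899
grasp_force: 0.0
```

```bash
python3 - <<'E'
from h import *
shot('wrist','w12');f=cv2.imread('pics/w12.png').astype(int)
cv2.imwrite('pics/w12b.png',cv2.resize(f[130:330,100:480].astype(np.uint8),(760,400),interpolation=cv2.INTER_CUBIC))
# split bright top face from sides
for th in (170,200,225,240):
    m=(f.min(2)>th).astype(np.uint8);m[330:]=0;m[:,:200]=0
    for c in cv2.findContours(m,0,1)[0]:
        if cv2.contourArea(c)>2000:
            b=cv2.boxPoints(cv2.minAreaRect(c));P=np.array([px('w12',*q,.048) for q in b]);print(th,b.round().tolist(),P.mean(0).round(4),np.linalg.norm(np.roll(P,-1,0)-P,axis=1)[:2].round(4),[round(np.degrees(np.arctan2(*(P[i]-P[i-1])[[1,0]])),1) for i in(1,2)])
delta([.463,-.149,.022],R.from_euler('z',-6,degrees=True))
E
```

```text
170 [[303.0, 276.0], [375.0, 270.0], [381.0, 329.0], [308.0, 336.0]] [ 0.3899 -0.1891  0.048 ] [0.0527 0.0499] [np.float64(-90.2), np.float64(-176.9)]
170 [[399.0, 253.0], [559.0, 253.0], [559.0, 329.0], [399.0, 329.0]] [ 0.3885 -0.29    0.048 ] [0.1138 0.0637] [np.float64(-96.1), np.float64(-173.7)]
170 [[236.0, 177.0], [312.0, 177.0], [312.0, 242.0], [236.0, 242.0]] [ 0.4666 -0.1469  0.048 ] [0.0507 0.0463] [np.float64(-96.0), np.float64(175.4)]
170 [[371.0, 188.0], [447.0, 165.0], [467.0, 228.0], [391.0, 252.0]] [ 0.4568 -0.2458  0.048 ] [0.0516 0.0486] [np.float64(-77.9), np.float64(-162.1)]
200 [[304.0, 276.0], [375.0, 270.0], [380.0, 329.0], [309.0, 336.0]] [ 0.3899 -0.1891  0.048 ] [0.0513 0.0498] [np.float64(-90.2), np.float64(-177.0)]
200 [[402.0, 254.0], [559.0, 254.0], [559.0, 329.0], [402.0, 329.0]] [ 0.388  -0.2911  0.048 ] [0.1118 0.0629] [np.float64(-96.1), np.float64(-173.7)]
200 [[237.0, 187.0], [311.0, 187.0], [311.0, 242.0], [237.0, 242.0]] [ 0.4632 -0.1465  0.048 ] [0.0498 0.0395] [np.float64(-96.0), np.float64(175.4)]
200 [[375.0, 200.0], [450.0, 176.0], [467.0, 228.0], [392.0, 252.0]] [ 0.4529 -0.2471  0.048 ] [0.0515 0.0398] [np.float64(-77.4), np.float64(-161.9)]
225 [[237.0, 188.0], [311.0, 188.0], [311.0, 242.0], [237.0, 242.0]] [ 0.4629 -0.1465  0.048 ] [0.0498 0.0388] [np.float64(-96.0), np.float64(175.4)]
225 [[376.0, 201.0], [450.0, 177.0], [467.0, 227.0], [393.0, 252.0]] [ 0.4527 -0.2473  0.048 ] [0.0511 0.0391] [np.float64(-76.6), np.float64(-161.2)]
240 [[237.0, 188.0], [311.0, 188.0], [311.0, 242.0], [237.0, 242.0]] [ 0.4629 -0.1465  0.048 ] [0.0498 0.0388] [np.float64(-96.0), np.float64(175.4)]
240 [[376.0, 202.0], [450.0, 177.0], [466.0, 227.0], [393.0, 251.0]] [ 0.4526 -0.2473  0.048 ] [0.0508 0.0384] [np.float64(-76.6), np.float64(-161.2)]
[  -0.7    0.2 -109.6] [ 0.0003  0.0016 -0.    ] t 34.15
```

Request:
{"api": "arm_command", "payload": {
  "commands": [
    [[-0.7,2.6,-45,0,0,0],[-0.7,2.6,-85,0,0,0],[-0.7,2.6,-109,0,0,0],[-0.7,2.6,-109,0,0,0],[-0.7,2.6,-109,0,0,0]]
  ]
}}

```text
t: 34.78
ee_pos: [0.4632, -0.1469, 0.023]
tool_rot: [3.141, -0.002, -0.105]
force: [-0.2, 0.5, 0.4]
grip_width: 0.902
grasp_force: 0.0
```

Request:
{"api": "arm_command", "payload": {
  "commands": [
    [[0,0,0,0,0,0],[0,0,0,0,0,0],[0,0,0,0,0,0],[0,0,0,0,0,0]]
  ],
  "grip": 0,
  "newtons": 22
}}

```text
t: 35.28
ee_pos: [0.4631, -0.1467, 0.0227]
tool_rot: [-3.141, -0.002, -0.105]
force: [-1.8, 2.1, 12.3]
grip_width: 0.602
grasp_force: 24.0
```

```bash
python3 - <<'E'
from h import *
s=robot.sense();l=R.from_euler('z',-6,degrees=True).inv().apply(s['ee_pos']-[.463,-.1465,0]);print(l)
p=TO+TR.apply([.0683+l[0],0,0]);print(p)
delta(p+[0,0,.17],TR)
delta(p+[0,0,.06],TR)
E
```

```text
[ 0.00013471 -0.00013883  0.02270974]
[0.56158356 0.35259504 0.        ]
[ 98.5 499.2 147.3] [-1.4000e-03  1.3000e-03  1.5014e+00] t 35.275
[ 98.5 499.2  37.3] [-1.4000e-03  1.3000e-03  1.5014e+00] t 35.275
```

Request:
{"api": "arm_command", "payload": {
  "commands": [
    [[0,0,60,0,0,0],[0,0,120,0,0,0],[0,10,165,0,0,0.1],[98.5,499,165,0,0,1.501],[98.5,499,165,0,0,1.501],[98.5,499,165,0,0,1.501],[98.5,499,165,0,0,1.501],[98.5,499,165,0,0,1.501],[98.5,499,165,0,0,1.501],[98.5,499,165,0,0,1.501],[98.5,499,165,0,0,1.501],[98.5,499,165,0,0,1.501],[98.5,499,165,0,0,1.501],[98.5,499,110,0,0,1.501],[98.5,499,60,0,0,1.501],[98.5,499,37,0,0,1.501],[98.5,499,37,0,0,1.501],[98.5,499,37,0,0,1.501]]
  ]
}}

```text
t: 37.52
ee_pos: [0.5613, 0.3512, 0.0595]
tool_rot: [3.141, -0.0, 1.394]
force: [-0.6, 0.0, -0.0]
grip_width: 0.6
grasp_force: 37.8
```

```bash
python3 - <<'E'
from h import *
p=TO+TR.apply([.0684,0,0]);
delta(p+[0,0,.027],TR)
E
```

```text
[  0.3   1.3 -32.5] [0.0001 0.0008 0.0021] t 37.525
```

Request:
{"api": "arm_command", "payload": {
  "commands": [
    [[0.3,1.3,-12,0,0,0.002],[0.3,1.3,-24,0,0,0.002],[0.3,1.3,-32,0,0,0.002],[0.3,1.3,-32,0,0,0.002],[0.3,1.3,-32,0,0,0.002]]
  ]
}}

```text
t: 38.15
ee_pos: [0.5614, 0.3532, 0.0271]
tool_rot: [3.141, -0.0, 1.397]
force: [0.6, 2.3, -0.5]
grip_width: 0.601
grasp_force: 40.5
```

Request:
{"api": "arm_command", "payload": {
  "commands": [
    [[0,0,0,0,0,0],[0,0,0,0,0,0],[0,0,0,0,0,0],[0,0,40,0,0,0],[0,0,100,0,0,0],[0,0,140,0,0,0],[0,0,140,0,0,0]]
  ],
  "grip": 0.9
}}

```text
t: 39.02
ee_pos: [0.5625, 0.3541, 0.1701]
tool_rot: [3.138, -0.004, 1.398]
force: [0.2, -0.8, -0.6]
grip_width: 0.901
grasp_force: 0.0
```

```bash
python3 - <<'E'
from h import *
shot('wrist','w13');f=cv2.imread('pics/w13.png').astype(int)
m=(f.min(2)>200).astype(np.uint8);m[330:]=0
for c in cv2.findContours(m,0,1)[0]:
    if cv2.contourArea(c)>800:
        b=cv2.boxPoints(cv2.minAreaRect(c));P=np.array([px('w13',*q,.052) for q in b]);print(b.round().tolist(),TR.inv().apply(P.mean(0)-TO).round(4),np.linalg.norm(np.roll(P,-1,0)-P,axis=1)[:2].round(4))
print('end wall inner',proj('w13',TO+TR.apply([.123,0,.028])),'block far edge pred',proj('w13',TO+TR.apply([.0883,0,.052])))
delta([.5214,-.3989,.2],R.from_euler('z',-12,degrees=True))
E
```

```text
[[446.0, 208.0], [514.0, 208.0], [514.0, 242.0], [446.0, 242.0]] [ 0.0503 -0.1612  0.052 ] [0.0538 0.0291]
[[246.0, 143.0], [309.0, 143.0], [309.0, 199.0], [246.0, 199.0]] [0.0935 0.001  0.052 ] [0.0472 0.0433]
[[360.0, 49.0], [559.0, 49.0], [559.0, 329.0], [360.0, 329.0]] [ 0.0674 -0.1424  0.052 ] [0.1396 0.2309]
end wall inner [278.79757165 130.66062577] block far edge pred [278.80696786 178.28455395]
[ -40.2 -752.7   32.1] [ 2.0000e-04  2.8000e-03 -1.6071e+00] t 39.075
```

```bash
python3 - <<'E'
from h import *
f=cv2.imread('pics/w13.png');cv2.imwrite('pics/w13b.png',cv2.resize(f[90:330,180:380],(500,600),interpolation=cv2.INTER_CUBIC))
for x in (.0883,.0483,.0458,.0058):print(x,(proj('w13',TO+TR.apply([x,0,.052]))-[180,90])*2.5)
for x in (.0883,):print('base',x,(proj('w13',TO+TR.apply([x,0,.004]))-[180,90])*2.5)
E
```

```text
0.0883 [247.01741965 220.71138487]
0.0483 [246.93923768 343.86936375]
0.0458 [246.93455153 351.25133621]
0.0058 [246.86253125 464.7029637 ]
base 0.0883 [246.85530709 196.5195248 ]
```

View pics/w13b.png

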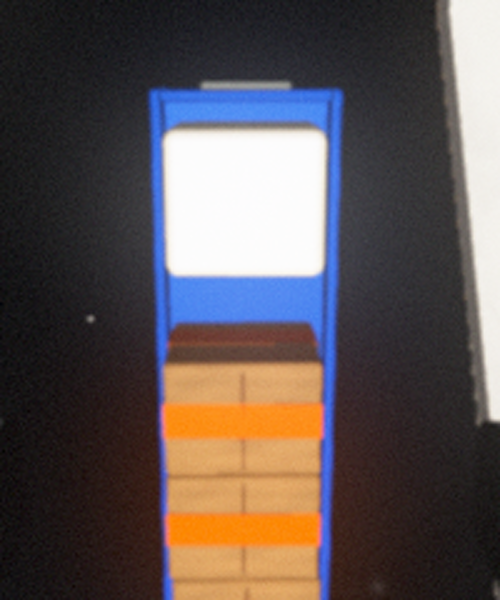

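The wide block has shifted about 25 mm toward the far end since release, probably the announced knock. It is still in the tray and square. I'll regrasp it and slide it back against the row.

```bash
python3 - <<'E'
from h import *
for n,v in (('a3 far',90+365/2.5),('a3 near',90+474/2.5),('blk far',90+130/2.5),('blk near',90+276/2.5)):
    print(n,TR.inv().apply(px('w13',278.8,v,.052)-TO).round(4), TR.inv().apply(px('w13',278.8,v,.044)-TO)[0].round(4))
delta(TO+TR.apply([.0935,0,.027]),TR)
E
```

```text
a3 far [ 0.0411 -0.      0.052 ] 0.0382
a3 near [ 0.0024 -0.      0.052 ] -0.0017
blk far [0.1158 0.     0.052 ] 0.1152
blk near [ 0.0707 -0.      0.052 ] 0.0687
[   4.3   23.5 -140.9] [-0.0017  0.0019 -0.0014] t 39.075
```

Request:
{"api": "arm_command", "payload": {
  "commands": [
    [[4.2,23,-40,0,0,0],[4.2,23,-90,0,0,0],[4.2,23,-125,0,0,0],[4.2,23,-141,0,0,0],[4.2,23,-141,0,0,0],[4.2,23,-141,0,0,0]]
  ]
}}

```text
t: 39.83
ee_pos: [0.5662, 0.3768, 0.0271]
tool_rot: [3.14, -0.001, 1.398]
force: [0.8, 1.1, 0.0]
grip_width: 0.901
grasp_force: 0.0
```

Request:
{"api": "arm_command", "payload": {
  "commands": [
    [[0,0,0,0,0,0],[0,0,0,0,0,0],[0,0,0,0,0,0],[0,0,0,0,0,0]]
  ],
  "grip": 0,
  "newtons": 20
}}

```text
t: 40.33
ee_pos: [0.5659, 0.3769, 0.0269]
tool_rot: [3.14, -0.001, 1.398]
force: [-1.5, -0.6, 7.5]
grip_width: 0.599
grasp_force: 21.2
```

Request:
{"api": "arm_command", "payload": {
  "commands": [
    [[-1,-5.9,1,0,0,0],[-2,-11.8,1,0,0,0],[-3.1,-17.7,1,0,0,0],[-4.2,-23.6,1,0,0,0],[-4.6,-26,1,0,0,0],[-5,-28.5,1,0,0,0],[-5,-28.5,1,0,0,0]]
  ]
}}

```text
t: 41.2
ee_pos: [0.5605, 0.348, 0.0269]
tool_rot: [3.141, -0.0, 1.398]
force: [-0.1, 0.8, 6.1]
grip_width: 0.601
grasp_force: 21.9
```

Request:
{"api": "arm_command", "payload": {
  "commands": [
    [[0,0,0,0,0,0],[0,0,0,0,0,0],[0,0,0,0,0,0],[0,0,40,0,0,0],[0,0,100,0,0,0],[0,0,160,0,0,0],[0,0,160,0,0,0],[0,0,160,0,0,0]]
  ],
  "grip": 0.9
}}

```text
t: 42.2
ee_pos: [0.5601, 0.348, 0.1864]
tool_rot: [-3.141, -0.0, 1.398]
force: [0.5, 0.1, -1.0]
grip_width: 0.898
grasp_force: 0.0
```

```bash
python3 - <<'E'
from h import *
shot('wrist','w14');f=cv2.imread('pics/w14.png').astype(int)
def edges(fn):
    f=cv2.imread(f'pics/{fn}.png').astype(int)
    u0=int(round(proj(fn,TO+TR.apply([.06,0,.05]))[0]))
    col=f[:,u0-16:u0-10].mean(1);mn=col.min(1);
    w=np.nonzero(mn[:330]>200)[0];print('white rows',w.min(),w.max())
    for z in(.052,.044):print(z,[TR.inv().apply(px(fn,u0,v,z)-TO)[0].round(4) for v in (w.min()-.5,w.max()+.5)])
    # brown/orange rows
    for v in range(w.max()-3,w.max()+30): print(v,col[v].round().astype(int).tolist(),end=' ')
edges('w14')
shot('side','side4')
delta([.5214,-.3989,.2],R.from_euler('z',-12,degrees=True))
E
```

```text
white rows 168 219
0.052 [np.float64(0.0872), np.float64(0.043)]
0.044 [np.float64(0.086), np.float64(0.0405)]
216 [252, 252, 253] 217 [251, 252, 252] 218 [248, 250, 252] 219 [235, 242, 246] 220 [173, 189, 203] 221 [103, 116, 136] 222 [77, 88, 109] 223 [74, 87, 110] 224 [84, 109, 145] 225 [103, 145, 192] 226 [116, 167, 216] 227 [118, 172, 222] 228 [120, 174, 224] 229 [119, 173, 222] 230 [116, 168, 219] 231 [116, 168, 219] 232 [116, 168, 220] 233 [118, 171, 223] 234 [118, 174, 225] 235 [118, 174, 226] 236 [117, 174, 226] 237 [119, 175, 226] 238 [116, 174, 226] 239 [105, 169, 234] 240 [81, 162, 248] 241 [59, 155, 252] 242 [50, 152, 253] 243 [48, 152, 253] 244 [48, 151, 253] 245 [49, 152, 253] 246 [44, 150, 253] 247 [45, 151, 253] 248 [45, 150, 253] [ -38.5 -746.7   14.5] [-2.0000e-04 -1.8000e-03 -1.6071e+00] t 42.3
```

The block is back against the row, far edge about 0.088, leaving about 35 mm for the 28 mm narrow block. Fetching it.

Request:
{"api": "arm_command", "payload": {
  "commands": [
    [[-38,-747,14,0,0,-1.607],[-38,-747,14,0,0,-1.607],[-38,-747,14,0,0,-1.607],[-38,-747,14,0,0,-1.607],[-38,-747,14,0,0,-1.607],[-38,-747,14,0,0,-1.607],[-38,-747,14,0,0,-1.607],[-38,-747,14,0,0,-1.607],[-38,-747,14,0,0,-1.607],[-38,-747,14,0,0,-1.607],[-38,-747,14,0,0,-1.607],[-38,-747,14,0,0,-1.607],[-38,-747,-25,0,0,-1.607],[-38,-747,-55,0,0,-1.607],[-38,-747,-55,0,0,-1.607],[-38,-747,-55,0,0,-1.607]]
  ]
}}

```text
t: 44.3
ee_pos: [0.5226, -0.3993, 0.1326]
tool_rot: [3.141, -0.0, -0.209]
force: [0.3, -0.4, -0.3]
grip_width: 0.9
grasp_force: 0.0
```

```bash
python3 - <<'E'
from h import *
shot('wrist','w15');f=cv2.imread('pics/w15.png').astype(int)
for th in (200,225):
    m=(f.min(2)>th).astype(np.uint8);m[330:]=0
    for c in cv2.findContours(m,0,1)[0]:
        if cv2.contourArea(c)>800:
            b=cv2.boxPoints(cv2.minAreaRect(c));P=np.array([px('w15',*q,.048) for q in b]);print(th,b.mean(0).round(),P.mean(0).round(4),np.linalg.norm(np.roll(P,-1,0)-P,axis=1)[:2].round(4),[round(np.degrees(np.arctan2(*(P[i]-P[i-1])[[1,0]])),1) for i in(1,2)])
print(robot.sense()['ee_pos'],robot.sense()['tool_rot'])
delta([.5214,-.3989,.022],R.from_euler('z',-12,degrees=True))
E
```

```text
200 [508. 309.] [ 0.4134 -0.5522  0.048 ] [0.076  0.0348] [np.float64(-102.1), np.float64(-179.6)]
200 [277. 213.] [ 0.5232 -0.3988  0.048 ] [0.0283 0.0504] [np.float64(-15.2), np.float64(-103.6)]
200 [243.  48.] [ 0.6293 -0.399   0.048 ] [0.1704 0.0232] [np.float64(-90.4), np.float64(-173.5)]
225 [278. 213.] [ 0.5228 -0.3992  0.048 ] [0.0496 0.0273] [np.float64(-102.0), np.float64(169.5)]
225 [247.  48.] [ 0.6289 -0.4011  0.048 ] [0.1571 0.0219] [np.float64(-90.3), np.float64(-173.8)]
[ 0.522817   -0.39931956  0.13293922] [ 3.14052841e+00 -1.18919125e-03 -2.09198942e-01]
[  -1.4    0.4 -110.9] [ 0.0013  0.0009 -0.0002] t 44.35
```

Request:
{"api": "arm_command", "payload": {
  "commands": [
    [[0,0.3,-45,0,0,-0.01],[0,0.3,-85,0,0,-0.01],[0,0.3,-110,0,0,-0.01],[0,0.3,-110,0,0,-0.01],[0,0.3,-110,0,0,-0.01]]
  ]
}}

```text
t: 44.98
ee_pos: [0.5231, -0.3994, 0.0235]
tool_rot: [3.14, -0.002, -0.219]
force: [0.7, 0.6, -0.4]
grip_width: 0.897
grasp_force: 0.0
```

Request:
{"api": "arm_command", "payload": {
  "commands": [
    [[0,0,0,0,0,0],[0,0,0,0,0,0],[0,0,0,0,0,0],[0,0,0,0,0,0]]
  ],
  "grip": 0,
  "newtons": 25
}}

```text
t: 45.48
ee_pos: [0.523, -0.399, 0.023]
tool_rot: [3.141, -0.002, -0.219]
force: [-1.2, 2.3, 8.9]
grip_width: 0.605
grasp_force: 25.7
```

```bash
python3 - <<'E'
from h import *
s=robot.sense();l=R.from_euler('z',-12.5,degrees=True).inv().apply(s['ee_pos']-[.523,-.399,0]);print(l)
p=TO+TR.apply([.1055+l[0],0,0]);print(p)
delta(p+[0,0,.17],TR)
delta(p+[0,0,.07],TR)
E
```

```text
[ 3.84462239e-05 -1.65326724e-05  2.30164485e-02]
[0.56802656 0.38913508 0.        ]
[ 45.  788.2 147. ] [-5.0000e-04  2.1000e-03  1.6155e+00] t 45.475
[ 45.  788.2  47. ] [-5.0000e-04  2.1000e-03  1.6155e+00] t 45.475
```

Request:
{"api": "arm_command", "payload": {
  "commands": [
    [[0,0,60,0,0,0],[0,0,120,0,0,0],[0,10,170,0,0,0.1],[45,788,165,0,0.002,1.615],[45,788,165,0,0.002,1.615],[45,788,165,0,0.002,1.615],[45,788,165,0,0.002,1.615],[45,788,165,0,0.002,1.615],[45,788,165,0,0.002,1.615],[45,788,165,0,0.002,1.615],[45,788,165,0,0.002,1.615],[45,788,165,0,0.002,1.615],[45,788,165,0,0.002,1.615],[45,788,165,0,0.002,1.615],[45,788,165,0,0.002,1.615],[45,788,165,0,0.002,1.615],[45,788,165,0,0.002,1.615],[45,788,110,0,0.002,1.615],[45,788,60,0,0.002,1.615],[45,788,60,0,0.002,1.615]]
  ]
}}

```text
t: 47.98
ee_pos: [0.5662, 0.387, 0.0792]
tool_rot: [-3.138, 0.006, 1.394]
force: [0.7, -0.2, 0.7]
grip_width: 0.603
grasp_force: 27.3
```

```bash
python3 - <<'E'
from h import *
shot('wrist','w16')
f=cv2.imread('pics/w16.png').astype(int);u0=279
s=robot.sense();print(s['ee_pos'])
p=TO+TR.apply([.1055,0,0]);
delta(p+[0,0,.045],TR);delta(p+[0,0,.027],TR)
E
```

```text
[0.56762738 0.38804513 0.08211309]
[  0.4   1.1 -37.1] [ 0.0026 -0.0016  0.0018] t 48.025
[  0.4   1.1 -55.1] [ 0.0026 -0.0016  0.0018] t 48.025
```

Request:
{"api": "arm_command", "payload": {
  "commands": [
    [[0.2,0.5,-18,0,0,0],[0.2,0.5,-18,0,0,0],[0.2,0.5,-18,0,0,0]]
  ]
}}

```text
t: 48.4
ee_pos: [0.5681, 0.39, 0.0648]
tool_rot: [3.141, 0.0, 1.396]
force: [-0.6, -0.5, -0.3]
grip_width: 0.603
grasp_force: 27.3
```

```bash
python3 - <<'E'
from h import *
p=TO+TR.apply([.1055,0,0]);delta(p+[0,0,.0265],TR)
E
```

```text
[ -0.   -0.9 -38.3] [0.0005 0.     0.0006] t 48.4
```

Request:
{"api": "arm_command", "payload": {
  "commands": [
    [[0,-0.8,-15,0,0,0],[0,-0.8,-25,0,0,0],[0,-0.8,-33,0,0,0],[0,-0.8,-38,0,0,0],[0,-0.8,-38,0,0,0],[0,-0.8,-38,0,0,0]]
  ]
}}

```text
t: 49.15
ee_pos: [0.5677, 0.3893, 0.026]
tool_rot: [-3.141, 0.001, 1.396]
force: [-3.0, -0.3, 6.1]
grip_width: 0.602
grasp_force: 29.2
```

Request:
{"api": "arm_command", "payload": {
  "commands": [
    [[0,0,0,0,0,0],[0,0,0,0,0,0],[0,0,0,0,0,0],[0,0,20,0,0,0],[0,0,50,0,0,0],[0,0,100,0,0,0],[0,0,150,0,0,0],[0,0,150,0,0,0]]
  ],
  "grip": 0.9
}}

```text
t: 50.15
ee_pos: [0.5695, 0.3898, 0.1815]
tool_rot: [3.137, -0.004, 1.395]
force: [0.5, -0.0, -0.3]
grip_width: 0.904
grasp_force: 0.0
```

```bash
python3 - <<'E'
from h import *
shot('wrist','w17');shot('side','side5');shot('scene','scene5')
f=cv2.imread('pics/w17.png');g=cv2.imread('pics/side5.png')
a=cv2.resize(f[60:330,180:380],(444,600));b=cv2.resize(g[150:300,245:335],(356,594));b=cv2.copyMakeBorder(b,0,6,0,0,0)
cv2.imwrite('pics/fin.png',np.hstack([a,b]))
for x in (.1195,.0915,.088,.042): print(x,((proj('w17',TO+TR.apply([x,0,.052]))-[180,60])*2.22).round())
print(robot.sense()['t'])
E
```

```text
0.1195 [217. 271.]
0.0915 [217. 345.]
0.088 [217. 354.]
0.042 [218. 466.]
50.3
```

View pics/fin.png

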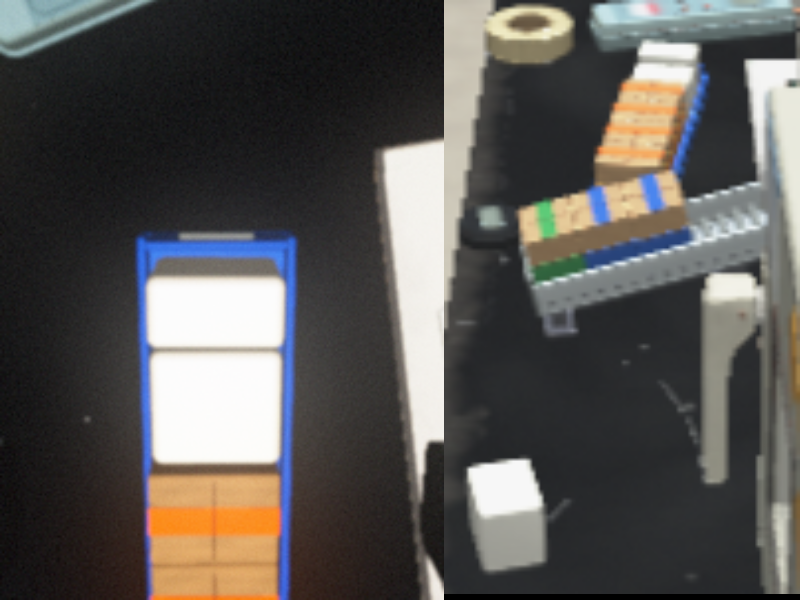

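The tray row is full, with the narrow block at (215,312) and the wide block at (215,405) both down in the tray. The lane holds green, blue, blue at the stop. The stopwatch and tape are unmoved, and the gripper is clear. Handing in.

```bash
python3 -c "
from workcell import robot
print(robot.sign_off())"
```

```text
the job is handed in; nothing more can be done
None
```

I handed the job in at about 50 s, and it returned no verdict: the three orange cartons, one wide block and the narrow block are in the tray, and both blues are behind green in the lane. The wide block shifted about 25 mm after I set it down, so I slid it back; it seems to lie on its side, but its centre is still within limits.

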